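# Right the fallen spray can, then find the full one by feel

### The job

One of the three identical spray cans has fallen out of the can rack: stand it back upright in the empty bay. Then find out by lifting which of the three is the full one, that is the heaviest, and hold it up out of the rack, upright, its underside at least 12 cm above the bench, while the other two stand in the rack. Finish still holding it, and leave the other things on the bench where they are.

Things in the scene. Friction and masses are not known exactly. Their poses are not given: they have to be found in the camera images.
- can_rack: grey sheet-steel can rack, fixed: 86 mm deep (x), 266 long (y), 52 high. Its top plate has three round openings, 60 mm in diameter, in a row along y, 90 mm apart; cans stand in them on a flat floor 4 mm above the bench. Origin: centre of the underside, z up. y points to the robot's left within 12 degrees.
- bay_left (a point): centre of the floor of the bay at the rack's +y end, 4 mm above the bench (48 mm below the rim of the opening); empty at the start
- bay_middle (a point): the same point of the middle bay; a can stands in it at the start
- bay_right (a point): the same point of the bay at the rack's -y end; a can stands in it at the start
- can_a: one of three spray cans that look alike: body 52 mm in diameter, 166 mm high, then a fixed cap 35 mm in diameter up to 194 mm. Origin: centre of the underside; z runs along the can to the cap. Stands in the middle or right bay at the start. Weighs 150 to 510 g, balances 90 mm above the underside; the full can is at least 150 g heavier than the other two.
- can_b: one of three spray cans that look alike: body 52 mm in diameter, 166 mm high, then a fixed cap 35 mm in diameter up to 194 mm. Origin: centre of the underside; z runs along the can to the cap. Stands in the middle or right bay at the start. Weighs 150 to 510 g, balances 90 mm above the underside; the full can is at least 150 g heavier than the other two.
- can_c: one of three spray cans that look alike: body 52 mm in diameter, 166 mm high, then a fixed cap 35 mm in diameter up to 194 mm. Origin: centre of the underside; z runs along the can to the cap. At the start it lies on the bench left of the rack, cap towards the rack (50 to 85 degrees to the right of straight ahead); it rolls easily. Weighs 150 to 510 g, balances 90 mm above the underside; the full can is at least 150 g heavier than the other two.
- parts_jar: white plastic screw jar with a blue lid, 53 mm in diameter, 72 mm high; stands left of the fallen can. Not part of the job. Origin at the centre of its underside.
- tape_measure: yellow tape measure, 36 x 74 mm, 62 mm high; stands between the rack and the robot. Not part of the job. Origin at the centre of its underside.
- side_cutters: red-handled side cutters, 60 x 119 mm, 21 mm thick; lie near the front edge of the bench. Not part of the job. Origin at the centre of its underside.
- tape_black: roll of black tape, 68 mm in diameter, 19 mm high; lies to the left of the fallen can. Not part of the job. Origin at the centre of its underside.
- multimeter: multimeter, 132 x 62 mm, 41 mm thick; lies near the front edge of the bench. Not part of the job. Origin at the centre of its underside.
- wood_block: block of bare wood, 48 x 65 mm, 42 mm high; stands behind the rack's right end. Not part of the job. Origin at the centre of its underside.
Things that resemble listed ones, but are neither listed nor needed, are in the scene too. Leave any yellow look-alike of the can_a alone.

How it is judged (in metres and radians):
On the way:
1. the fallen can stands upright in the rack, let go (angle between can_c's own z axis and vertical below 0.12 rad and z of can_c in the frame of can_rack between -0.001 and 0.01 m and x of can_c in the frame of can_rack between -0.03 and 0.03 m and y of can_c in the frame of can_rack between -0.12 and 0.12 m and contact force between can_c and the fingers below 0.05 N and linear speed of can_c below 0.03 m/s), for 0.2 s.
At the end, for the whole second after the job is handed in: The fullest can is held still by the gripper alone, upright within 15 degrees, underside at least 120 mm above the bench; the other two stand in the rack on its floor, within 7 degrees of upright, let go, and each weighs on the rack with less than 3.2 N (the full can: over 4 N) (((height (world z) of can_a above 0.12 m and angle between can_a's own z axis and vertical below 0.26 rad and contact force between can_a and the fingers above 1 N and linear speed of can_a below 0.05 m/s and angular speed of can_a below 0.3 rad/s and contact force between can_a and can_rack below 0.05 N and contact force between can_a and can_b below 0.05 N and contact force between can_a and can_c below 0.05 N and (angle between can_b's own z axis and vertical below 0.12 rad and z of can_b in the frame of can_rack between -0.001 and 0.01 m and x of can_b in the frame of can_rack between -0.03 and 0.03 m and y of can_b in the frame of can_rack between -0.12 and 0.12 m and contact force between can_b and the fingers below 0.05 N and linear speed of can_b below 0.03 m/s and contact force between can_b and can_rack below 3.2 N) and (angle between can_c's own z axis and vertical below 0.12 rad and z of can_c in the frame of can_rack between -0.001 and 0.01 m and x of can_c in the frame of can_rack between -0.03 and 0.03 m and y of can_c in the frame of can_rack between -0.12 and 0.12 m and contact force between can_c and the fingers below 0.05 N and linear speed of can_c below 0.03 m/s and contact force between can_c and can_rack below 3.2 N)) or (height (world z) of can_b above 0.12 m and angle between can_b's own z axis and vertical below 0.26 rad and contact force between can_b and the fingers above 1 N and linear speed of can_b below 0.05 m/s and angular speed of can_b below 0.3 rad/s and contact force between can_b and can_rack below 0.05 N and contact force between can_b and can_a below 0.05 N and contact force between can_b and can_c below 0.05 N and (angle between can_a's own z axis and vertical below 0.12 rad and z of can_a in the frame of can_rack between -0.001 and 0.01 m and x of can_a in the frame of can_rack between -0.03 and 0.03 m and y of can_a in the frame of can_rack between -0.12 and 0.12 m and contact force between can_a and the fingers below 0.05 N and linear speed of can_a below 0.03 m/s and contact force between can_a and can_rack below 3.2 N) and (angle between can_c's own z axis and vertical below 0.12 rad and z of can_c in the frame of can_rack between -0.001 and 0.01 m and x of can_c in the frame of can_rack between -0.03 and 0.03 m and y of can_c in the frame of can_rack between -0.12 and 0.12 m and contact force between can_c and the fingers below 0.05 N and linear speed of can_c below 0.03 m/s and contact force between can_c and can_rack below 3.2 N)) or (height (world z) of can_c above 0.12 m and angle between can_c's own z axis and vertical below 0.26 rad and contact force between can_c and the fingers above 1 N and linear speed of can_c below 0.05 m/s and angular speed of can_c below 0.3 rad/s and contact force between can_c and can_rack below 0.05 N and contact force between can_c and can_a below 0.05 N and contact force between can_c and can_b below 0.05 N and (angle between can_a's own z axis and vertical below 0.12 rad and z of can_a in the frame of can_rack between -0.001 and 0.01 m and x of can_a in the frame of can_rack between -0.03 and 0.03 m and y of can_a in the frame of can_rack between -0.12 and 0.12 m and contact force between can_a and the fingers below 0.05 N and linear speed of can_a below 0.03 m/s and contact force between can_a and can_rack below 3.2 N) and (angle between can_b's own z axis and vertical below 0.12 rad and z of can_b in the frame of can_rack between -0.001 and 0.01 m and x of can_b in the frame of can_rack between -0.03 and 0.03 m and y of can_b in the frame of can_rack between -0.12 and 0.12 m and contact force between can_b and the fingers below 0.05 N and linear speed of can_b below 0.03 m/s and contact force between can_b and can_rack below 3.2 N)))); the arm keeps its last pose, push and grip.
It fails at once if one of the other things on the bench is moved by more than 3 cm (distance of any of parts_jar, tape_measure, side_cutters, tape_black, multimeter, wood_block from where it was at the start of the episode above 0.03 m).
It also fails if it takes over 72 s, if anything falls off the work surface, if the arm or the gripper's body presses on something with over 40 N, if the wrist force passes 120 N, or if a joint passes its speed limit or range.

### The arm

A 6-joint arm with a two-finger parallel gripper is mounted at the origin on a cart in front of the work surface, level with it; the furniture and walls round the work are solid. World frame = base frame: x ahead of the robot, y to its left, z up, the work surface at z = 0. Lengths are in m, angles in degrees, forces in N, time in s.
With the tool pointing down it reaches from about 0.3 to 0.75 m from the base axis. Payload 8.5 kg.
Tool frame: the origin (TCP) lies midway between the tips of the shut fingers; the grasp point (between the pads) lies 19 mm behind it; z points along the fingers, y is the direction in which the jaws open and shut (so a half turn about z gives the same grasp; the last joint's range is limited). The gripper opens to 88 mm and grips with 3 to 60 N. Pads are 18 mm wide; open, the fingers measure 123 mm over their backs; the gripper's body (75 mm by 187 mm) begins 45 mm behind the grasp point.
Start: joints at [64.097, 21.807, 74.336, -0, 83.858, -12.336], TCP at [0.129, 0.535, 0.2] pointing down, gripper open.
Joint ranges: [-178.18, 178.18], [-50.72, 133.34], [12.68, 142.11], [-81.47, 261.47], [9.98, 163.14], [-165.26, 165.26]. Speed limits (degrees/s): [136.94, 136.94, 180, 180, 180, 180].

### API

Orientations are given as a 3x3 rotation matrix whose columns are the frame's x, y, z axes.
In Python, from cell import manip gives the robot as it stands.
- The arm moves only by the tool servo_tool, never from a script. Its argument "deltas" is a list of rows, each a list of 6 numbers: the shift along the tool's x, y, z in m, then the turn, a rotation vector about the tool's x, y, z in degrees. In form: [[tx, ty, tz, rx, ry, rz], ...]. A call has 1 to 12 rows; each row shifts and turns the commanded pose from where the row before left it, along the tool's axes as they then stand; what a row does not reach is not made up. A row lasts 1/12 s, in which the tool goes at most 41.7 mm and 7.16 degrees, less where a joint would pass 70% of its speed; a pose out of reach is approached as far as the arm can. A call with a gripper value outside its range is refused whole. "hand" is the opening, from 0 (shut) to 1 (fully open), set as the call begins (left out, the last holds). The fingers move at their own pace and stop on an object; the grip force is fixed at half the most. Time passes only in rows, so rows that do not move let the fingers close. It gives the time, the measured TCP pose, the force and the opening at its end, in the units of the state.
- manip.observe(): the state, without advancing time (a new reading comes with each control period).
- manip.grab_frame(name): name is "scene" or "top"; returns a dict with "pixels" (480x640x3 uint8, red, green, blue), "depth" (480x640 float32, m along the optical axis (not along the pixel's ray), 0 where there is no reading), "vfov" (degrees; the focal length in pixels is half the picture's height over the tangent of half this angle, whatever the lens; pixels are square), "cx", "cy" (the principal point, pixels), "world_from_camera" (4x4, takes a point from camera to world coordinates). Camera axes: x right, y down, z forward; pixel columns grow to the right and rows downward; lengths in m; the calibration is good to about 2 mm. A picture is of the moment at which its call begins.
- manip.sign_off(): hands the job in, once; it reports no verdict.
The state is a dict: "time": time; "joints": joint angles; "joint_vel": joint speeds; "joint_torque": joint torques, N m; "position": TCP position; "eef_rot": TCP orientation; "wrist_force": force on the tool from outside, world axes, zero at the start; "torque": the same for the moment, N m; "width": finger opening in m.
Only numpy, scipy, OpenCV 4.12 (cv2) and the standard library are available. Lean on these libraries where they do the work, as an engineer would, in place of code of your own. Each camera call takes 0.05 s, during which the arm holds its last target.

## Working session

There is one attempt and no reset: what is moved stays moved. The work goes in short steps, Python scripts to look and compute and a tool call to move; the robot and the scene stay as the last step left them, time stands still between calls to the robot, and variables do not carry over. Pictures are saved under pics/ and viewed, and the job is handed in when it is done.

Besides the shell and the picture viewer there is one more tool, called after ">>>" by a JSON object that holds its "api" and its "payload". servo_tool: Moves the arm, as the interface text tells. Its arguments: {"type":"object","properties":{"deltas":{"type":"array","items":{"type":"array","items":{"type":"number"}}},"hand":{"type":"number"}},"required":["deltas"]}

```bash
mkdir -p pics; ls; cat > h.py <<'E'
import numpy as np, cv2
from cell import manip
def grab(n,save=None):
    f=manip.grab_frame(n)
    if save: cv2.imwrite(f'pics/{save}.png',f['pixels'][:,:,::-1])
    np.savez(f'/tmp/{save or n}.npz',**{k:f[k] for k in f})
    return f
def pt(f,u,v,d=None):
    fl=240/np.tan(np.radians(float(f['vfov']))/2)
    if d is None: d=f['depth'][int(round(v)),int(round(u))]
    p=np.array([(u-f['cx'])/fl*d,(v-f['cy'])/fl*d,d,1]); return (f['world_from_camera']@p)[:3]
def cloud(f):
    fl=240/np.tan(np.radians(float(f['vfov']))/2)
    v,u=np.mgrid[0:480,0:640]; d=f['depth'].astype(float)
    P=np.stack([(u-f['cx'])/fl*d,(v-f['cy'])/fl*d,d,np.ones_like(d)],-1)@f['world_from_camera'].T
    P=P[...,:3]; P[d<=0]=np.nan; return P
E
python3 - <<'E'
from h import *
np.set_printoptions(precision=4,suppress=True)
print(manip.observe())
for n in('scene','top'):
    f=grab(n,n+'0'); print(n,f['vfov'],f['cx'],f['cy'],f['world_from_camera'])
E
```

```text
pics
{'time': 0.0, 'joints': array([ 64.0962,  21.8408,  74.3849,   0.0014,  83.8574, -12.3353]), 'joint_vel': array([ 0.0597, -0.0548,  0.0732, -0.0177,  0.1087,  0.1309]), 'joint_torque': array([  0.0019, -43.7928, -22.4558,   0.0715,   0.0353,  -0.0001]), 'position': array([0.1289, 0.5343, 0.1991]), 'eef_rot': array([[-0.9721,  0.2346, -0.0007],
       [ 0.2346,  0.9721, -0.0013],
       [ 0.0003, -0.0014, -1.    ]]), 'wrist_force': array([-0.5961,  0.2931,  0.2771]), 'torque': array([-0.0235,  0.0188, -0.015 ]), 'width': 0.08822322433206681}
scene 52.601028947540016 313.2328365133462 236.4137191139036 [[ 0.7708 -0.4262  0.4735 -0.0287]
 [-0.6371 -0.5226  0.5665 -0.3709]
 [ 0.006  -0.7384 -0.6744  0.7976]
 [ 0.      0.      0.      1.    ]]
top 49.85693538207658 322.5670118547124 247.96758037428816 [[-0.1329 -0.9155  0.3797  0.1044]
 [-0.9911  0.1188 -0.0605  0.3307]
 [ 0.0103 -0.3843 -0.9231  1.0103]
 [ 0.      0.      0.      1.    ]]
```

View pics/scene0.png

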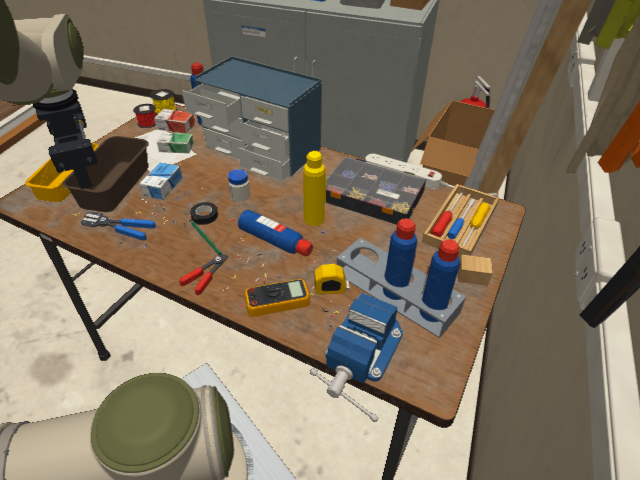

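View pics/top0.png

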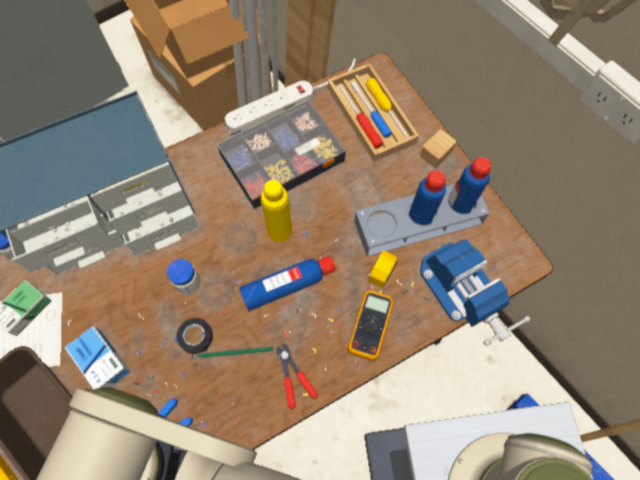

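The scene view shows the fallen can from (243,222) to its cap at (304,246), the rack with its empty bay at (362,257), and the standing cans at (401,255) and (441,277). In the top view the fallen can runs from (248,295) to (328,266), the empty bay is at (381,223), and the yellow look-alike stands at (277,210).

```bash
python3 - <<'E'
from h import *
np.set_printoptions(precision=4,suppress=True)
for n in('scene0','top0'):
    f=dict(np.load(f'/tmp/{n}.npz')); P=cloud(f); I=f['pixels'].astype(int)
    r,g,b=I[...,0],I[...,1],I[...,2]
    X,Y,Z=P[...,0],P[...,1],P[...,2]
    print(n,'table z',np.nanmedian(Z[(X>.3)&(X<.7)&(abs(Y)<.4)&(Z<.02)]))
    ws=(X>.2)&(X<.9)&(Y>-.6)&(Y<.6)
    blue=(b>r+35)&(b>g+20)&ws&(Z>.005)
    red=(r>b+80)&(r>g+80)&ws
    for nm,m in(('blue',blue),('red',red)):
        k,l,s,c=cv2.connectedComponentsWithStats(m.astype(np.uint8))
        for i in range(1,k):
            if s[i,4]>80:
                q=P[l==i]; print(nm,c[i],s[i,4],np.nanmedian(q,0),np.nanpercentile(q,1,0),np.nanpercentile(q,99,0))
    # rack top plate
    m=(abs(Z-.052)<.004)&(X>.2)&(abs(r-g)<25)&(abs(b-g)<40)&ws&(Y<.15)
    k,l,s,c=cv2.connectedComponentsWithStats(m.astype(np.uint8))
    for i in range(1,k):
        if s[i,4]>150:
            q=P[l==i]; print('plate',c[i],s[i],np.nanmedian(q,0),cv2.minAreaRect((q[:,:2]*1000).astype(np.float32)))
E
python3 - <<'E'
import sys; sys.path.insert(0,'.')
import cv2
for n,x,y,w,h in(('top0',345,160,160,120),('top0',230,245,120,90),('scene0',330,205,160,130)):
    I=cv2.imread(f'pics/{n}.png')[y:y+h,x:x+w]; cv2.imwrite(f'pics/c_{n}_{x}.png',cv2.resize(I,None,fx=5,fy=5,interpolation=cv2.INTER_CUBIC)[:600,:800])
E
```

```text
scene0 table z -0.0021092596467646163
blue [237.3984 176.5   ] 246 [0.4764 0.5379 0.0713] [0.4556 0.5187 0.0577] [0.5028 0.5684 0.0754]
blue [268.5759 231.511 ] 1094 [0.4307 0.3398 0.0431] [0.4007 0.272  0.0188] [0.4761 0.4284 0.0539]
blue [455.2802 227.9176] 182 [0.7957 0.0838 0.0268] [0.771  0.0687 0.012 ] [0.8382 0.1038 0.0321]
blue [146.1515 223.1414] 99 [0.2353 0.586  0.0135] [0.2165 0.5713 0.0058] [0.2506 0.5994 0.0183]
blue [399.8375 260.3193] 1212 [0.534  0.0357 0.119 ] [0.526  0.0231 0.049 ] [0.5622 0.0678 0.1694]
blue [439.7587 282.3763] 1326 [ 0.5492 -0.0518  0.1186] [ 0.5425 -0.066   0.0472] [ 0.5774 -0.0216  0.1694]
blue [390.4615 294.6593] 91 [0.5293 0.0412 0.0143] [0.5255 0.0264 0.0059] [0.5415 0.065  0.0257]
blue [363.7943 339.1781] 3403 [ 0.3875 -0.0279  0.0759] [ 0.3119 -0.0736  0.0085] [0.48   0.0478 0.0937]
blue [427.494 316.759] 83 [ 0.5461 -0.046   0.0143] [ 0.5422 -0.0623  0.0068] [ 0.5567 -0.0253  0.0246]
red [441.6606 223.296 ] 277 [0.7797 0.1131 0.0311] [0.7448 0.094  0.019 ] [0.8286 0.1387 0.0366]
red [405.3778 227.5778] 270 [0.5442 0.0451 0.1964] [0.5352 0
[... 2151 characters left out ...]
42 [0.2418 0.332  0.0152] [ 0.2173  0.3155 -0.0008] [0.267  0.3481 0.0195]
red [289.2016 392.4403] 243 [0.2322 0.3662 0.0151] [ 0.2045  0.3586 -0.0012] [0.2598 0.3743 0.0196]
plate [480.913   95.2112] [456  73  50  46 161] [ 0.8283 -0.1441  0.0525] ((830.43798828125, -143.38526916503906), (157.2485809326172, 7.9451141357421875), 30.12679672241211)
plate [573.2798 180.102 ] [506 118 134 125 461] [ 0.5862 -0.2846  0.052 ] ((594.81494140625, -280.1614990234375), (379.8215637207031, 8.324983596801758), 30.093570709228516)
plate [425.086  215.4192] [ 374  184  116   60 2023] [0.5396 0.0697 0.0514] ((556.0767211914062, 38.061119079589844), (88.3490219116211, 239.13038635253906), 9.204642295837402)
```

View pics/c_top0_345.png

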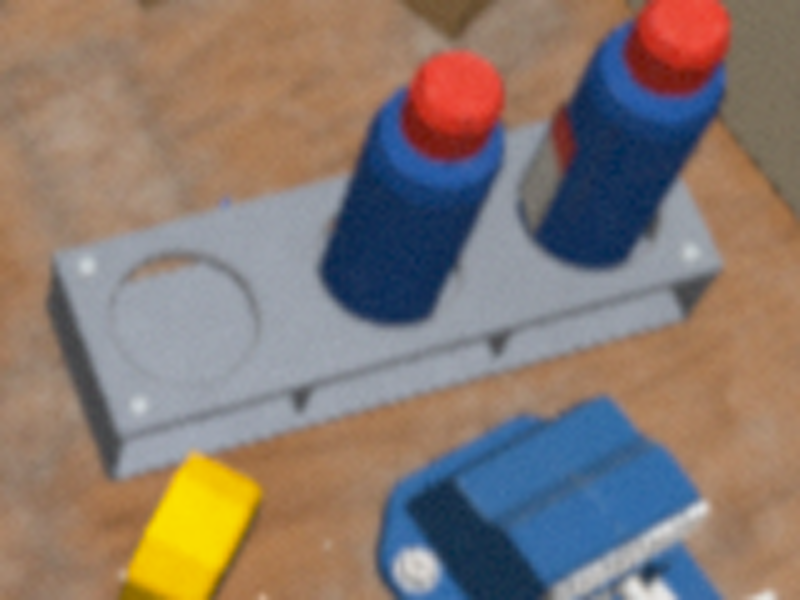

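View pics/c_top0_230.png

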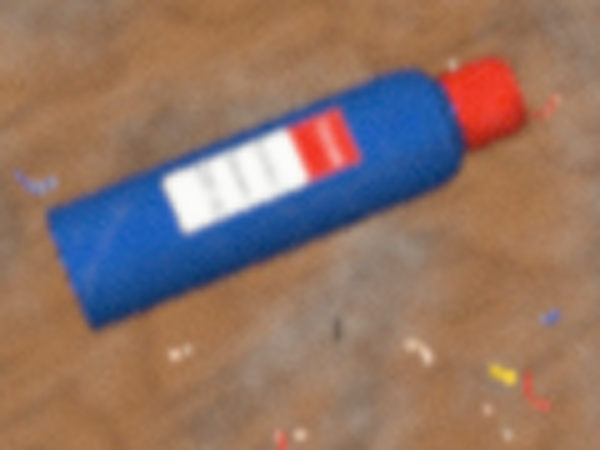

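View pics/c_scene0_330.png

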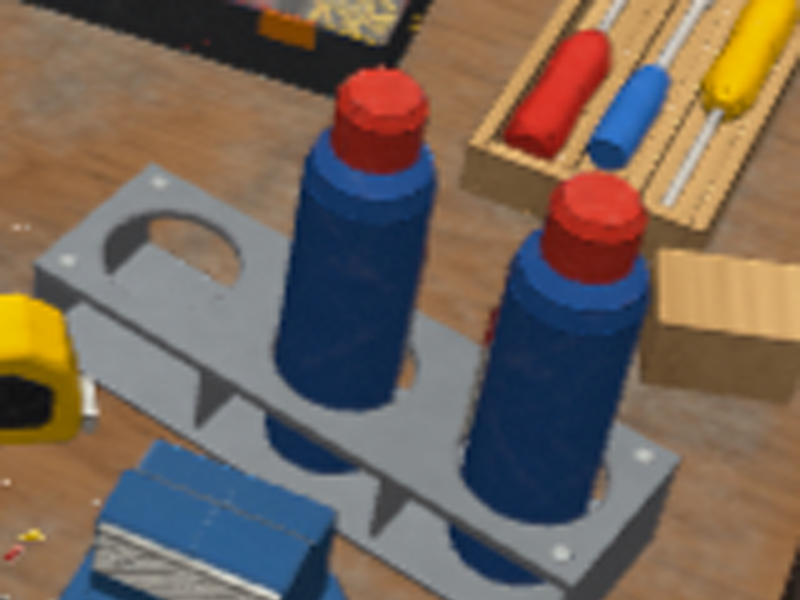

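```bash
cat > m.py <<'E'
from h import *
from scipy.optimize import least_squares
np.set_printoptions(precision=4,suppress=True)
def ray(f,u,v,z):
    o=f['world_from_camera'][:3,3]; d=pt(f,u,v,1.0)-o
    return o+d*(z-o[2])/d[2]
E
python3 - <<'E'
from m import *
A=np.load('/tmp/top0.npz');B=np.load('/tmp/scene0.npz')
T=dict(A);S=dict(B)
print('top: hole',ray(T,381.6,224,.052),'dots',[ray(T,345+x/5,160+y/5,.052) for x,y in((87,266),(139,405),(690,252))])
print('corners',[ray(T,345+x/5,160+y/5,.052) for x,y in((55,255),(118,435),(720,268))])
print('scene: hole',ray(S,330+173/5,205+258/5,.052),'dots',[ray(S,330+x/5,205+y/5,.052) for x,y in((160,182),(67,260),(642,455),(561,552))])
print('corners',[ray(S,330+x/5,205+y/5,.052) for x,y in((155,163),(35,263),(680,460),(577,585))])
# caps top z .194
for f,cs in((T,((458,98),(682,40))),):
    print('cap top',[ray(f,345+x/5,160+y/5-0.8,.197) for x,y in((459,90),(684,33))])
print('cap s',[ray(S,330+x/5,205+y/5,.197) for x,y in((382,103),(599,208))])
for n,f in(('top',T),('scene',S)):
    P=cloud(f); X,Y,Z=P[...,0],P[...,1],P[...,2]
    m=(X>.37)&(X<.51)&(Y>.235)&(Y<.47)&(Z>.012)&(Z<.07)
    q=P[m]
    I=f['pixels'][m].astype(int); red=(I[:,0]>I[:,2]+80)&(I[:,0]>I[:,1]+80)
    # cylinder fit body y>.285
    qb=q[q[:,1]>.285]
    def res(p): # axis x = p0 + p1*(y-.35), z=p2
        t=np.array([p[1],1,0]);t/=np.linalg.norm(t)
        d=qb-np.array([p[0],.35,p[2]]); d=d-np.outer(d@t,t)
        return np.linalg.norm(d,axis=1)-p[3]
    s=least_squares(res,[.43,-.3,.026,.026],loss='soft_l1',f_scale=.002)
    t=np.array([s.x[1],1,0]);t/=np.linalg.norm(t); a=(q-np.array([s.x[0],.35,0]))@t
    o=np.array([s.x[0],.35,s.x[2]])
    lo,hi=np.percentile(a,0.3),np.percentile(a,99.7)
    print(n,len(qb),'p',s.x,'rms',np.sqrt(np.mean(s.fun**2)),'ang',np.degrees(np.arctan2(t[1],t[0])),'len',hi-lo,'cap',o+lo*t,'base',o+hi*t)
E
```

```text
top: hole [0.5358 0.1407 0.052 ] dots [array([0.5653, 0.1758, 0.052 ]), array([0.5007, 0.1651, 0.052 ]), array([ 0.5396, -0.0744,  0.052 ])]
corners [array([0.572 , 0.1881, 0.052 ]), array([0.4888, 0.1757, 0.052 ]), array([ 0.5307, -0.0849,  0.052 ])]
scene: hole [0.5401 0.1345 0.052 ] dots [array([0.5694, 0.1732, 0.052 ]), array([0.5034, 0.1628, 0.052 ]), array([ 0.608 , -0.0661,  0.052 ]), array([ 0.5439, -0.0771,  0.052 ])]
corners [array([0.5765, 0.1838, 0.052 ]), array([0.4914, 0.1702, 0.052 ]), array([ 0.6177, -0.0774,  0.052 ]), array([ 0.5361, -0.0913,  0.052 ])]
cap top [array([0.5501, 0.0534, 0.197 ]), array([ 0.5632, -0.0339,  0.197 ])]
cap s [array([0.5483, 0.0461, 0.197 ]), array([ 0.566 , -0.0423,  0.197 ])]
top 2062 p [ 0.4469 -0.2886  0.0269  0.0256] rms 0.0016470310276318887 ang 106.09851366176129 len 0.1925693402916972 cap [0.4753 0.2515 0.0269] base [0.4219 0.4366 0.0269]
scene 1207 p [ 0.4475 -0.2886  0.0262  0.0264] rms 0.0016183902545441207 ang 106.09826951527148 len 0.19344856065160626 cap [0.4775 0.2461 0.0262] base [0.4238 0.432  0.0262]
```

```bash
python3 - <<'E'
from m import *
for n in('top0','scene0'):
    f=dict(np.load(f'/tmp/{n}.npz')); P=cloud(f); I=f['pixels'].astype(int)
    r,g,b=I[...,0],I[...,1],I[...,2]; X,Y,Z=P[...,0],P[...,1],P[...,2]
    m=(r>150)&(g>110)&(b<80)&(X>.3)&(X<.75)&(Y>.05)&(Y<.5)&(Z>.005)
    k,l,s,c=cv2.connectedComponentsWithStats(m.astype(np.uint8))
    for i in range(1,k):
        if s[i,4]>100: q=P[l==i]; print(n,c[i],s[i,4],np.percentile(q,1,0),np.percentile(q,99,0))
    # gripper points
    m=(X>0)&(X<.3)&(Y>.4)&(Y<.7)&(Z>.19)&(Z<.3)
    print('grip pts',m.sum(), np.argwhere(m)[:,::-1].mean(0) if m.any() else '')
E
```

```text
top0 [273.8169 196.1408] 639 [0.5461 0.3263 0.1438] [0.5833 0.3748 0.1967]
top0 [383.1281 266.3881] 523 [0.417  0.1259 0.0351] [0.4734 0.1798 0.0634]
top0 [371.2601 314.3359] 396 [0.3011 0.1433 0.0221] [0.4064 0.2433 0.0318]
grip pts 0 
scene0 [314.1638 155.6466] 116 [0.5562 0.3311 0.1868] [0.5856 0.3594 0.1966]
scene0 [313.6497 170.7462] 197 [0.546  0.3217 0.1491] [0.5911 0.3647 0.1698]
scene0 [328.6804 271.4904] 363 [0.4207 0.1205 0.0427] [0.4776 0.1735 0.0638]
scene0 [293.2636 295.5545] 110 [0.3007 0.1403 0.0251] [0.407  0.1905 0.0316]
grip pts 259 [ 82.8147 177.6178]
```

```bash
python3 - <<'E'
import cv2
I=cv2.imread('pics/scene0.png')[60:220,0:180]; cv2.imwrite('pics/c_g.png',cv2.resize(I,None,fx=3.7,fy=3.7,interpolation=cv2.INTER_CUBIC))
E
```

```text
(no output)
```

View pics/c_g.png

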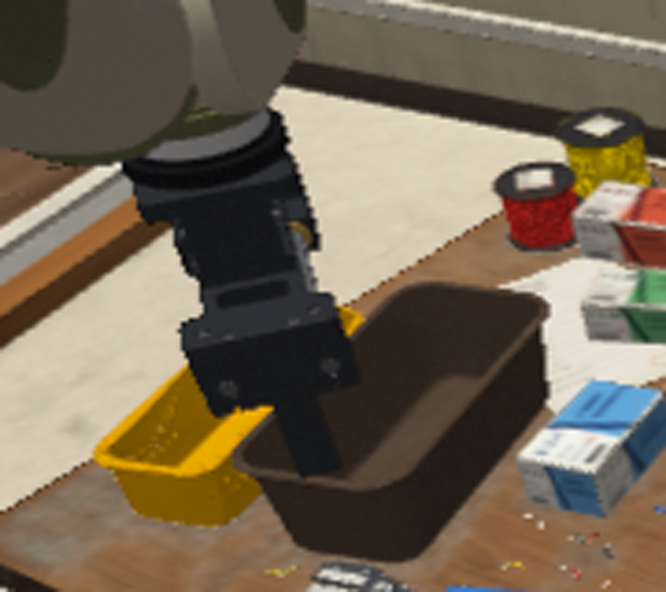

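```bash
cat > pl.py <<'E'
from m import *
from scipy.linalg import logm,expm
from scipy.spatial.transform import Rotation as Rn
def Rzy(z,y):
    z=np.array(z,float);z/=np.linalg.norm(z);y=np.array(y,float);y-=z*(y@z);y/=np.linalg.norm(y)
    return np.stack([np.cross(y,z),y,z],1)
def state():
    s=manip.observe(); print('t',round(s['time'],2),'J',s['joints'].round(1),'p',s['position'].round(4),'z',s['eef_rot'][:,2].round(3),'y',s['eef_rot'][:,1].round(3),'F',s['wrist_force'].round(2),'M',s['torque'].round(2),'w',round(s['width'],4)); return s
def rows(p,R,N=None,s=None,vmax=.015,wmax=5.5):
    """row-by-row deltas: straight line TCP + constant rotation"""
    s=s or state(); R0=Rn.from_matrix(s['eef_rot']); Rt=Rn.from_matrix(R); rv=(R0.inv()*Rt).as_rotvec()
    d=np.array(p)-s['position']
    N=N or int(np.ceil(max(np.linalg.norm(d)/vmax,np.degrees(np.linalg.norm(rv))/wmax,1)))
    print('dist',np.linalg.norm(d).round(4),'rot',np.degrees(rv).round(2),'N',N)
    out=[]
    for i in range(N):
        Ri=R0*Rn.from_rotvec(rv*i/N)
        out.append(list(np.r_[Ri.inv().apply(d/N).round(4),np.degrees(rv/N).round(2)]))
    for i in range(0,N,12): print('[' + ','.join('['+','.join(f'{v:g}' for v in r)+']' for r in out[i:i+12])+']')
up=np.array([0,0,1.])
E
python3 - <<'E'
from pl import *
h=np.array([.277,-.961,0]); th=np.radians(40); zt=-h*np.sin(th)-up*np.cos(th); y=[.961,.277,0]
R=Rzy(zt,y); print(R)
G=np.array([.4468,.3080,.028]); tcp=G+.019*zt
print(tcp); rows(tcp-.12*zt,R,vmax=.022)
E
```

```text
[[-0.2122  0.9609 -0.178 ]
 [ 0.736   0.277   0.6177]
 [ 0.6428  0.     -0.766 ]]
[0.4434 0.3197 0.0134]
t 0.1 J [ 64.1  21.8  74.4   0.   83.9 -12.3] p [0.1289 0.5344 0.1992] z [-0.001 -0.001 -1.   ] y [ 0.235  0.972 -0.001] F [-0.63  0.66  0.08] M [-0.04 -0.03 -0.03] w 0.0884
dist 0.4528 rot [-21.11  36.2   57.76] N 21
[[-0.0188,-0.0096,0.0045,-1.01,1.72,2.75],[-0.0193,-0.0088,0.0037,-1.01,1.72,2.75],[-0.0198,-0.0079,0.003,-1.01,1.72,2.75],[-0.0203,-0.007,0.0023,-1.01,1.72,2.75],[-0.0206,-0.006,0.0015,-1.01,1.72,2.75],[-0.0209,-0.005,0.0008,-1.01,1.72,2.75],[-0.0212,-0.004,0.0001,-1.01,1.72,2.75],[-0.0213,-0.003,-0.0006,-1.01,1.72,2.75],[-0.0214,-0.002,-0.0013,-1.01,1.72,2.75],[-0.0215,-0.0009,-0.002,-1.01,1.72,2.75],[-0.0214,0.0002,-0.0026,-1.01,1.72,2.75],[-0.0213,0.0012,-0.0032,-1.01,1.72,2.75]]
[[-0.0211,0.0023,-0.0038,-1.01,1.72,2.75],[-0.0208,0.0034,-0.0044,-1.01,1.72,2.75],[-0.0205,0.0045,-0.005,-1.01,1.72,2.75],[-0.0201,0.0055,-0.0055,-1.01,1.72,2.75],[-0.0196,0.0066,-0.006,-1.01,1.72,2.75],[-0.0191,0.0076,-0.0064,-1.01,1.72,2.75],[-0.0185,0.0087,-0.0069,-1.01,1.72,2.75],[-0.0179,0.0096,-0.0073,-1.01,1.72,2.75],[-0.0172,0.0106,-0.0076,-1.01,1.72,2.75]]
```

>>> {"api": "servo_tool", "payload": {"deltas": [[-0.0188, -0.0096, 0.0045, -1.01, 1.72, 2.75], [-0.0193, -0.0088, 0.0037, -1.01, 1.72, 2.75], [-0.0198, -0.0079, 0.003, -1.01, 1.72, 2.75], [-0.0203, -0.007, 0.0023, -1.01, 1.72, 2.75], [-0.0206, -0.006, 0.0015, -1.01, 1.72, 2.75], [-0.0209, -0.005, 0.0008, -1.01, 1.72, 2.75], [-0.0212, -0.004, 0.0001, -1.01, 1.72, 2.75], [-0.0213, -0.003, -0.0006, -1.01, 1.72, 2.75], [-0.0214, -0.002, -0.0013, -1.01, 1.72, 2.75], [-0.0215, -0.0009, -0.002, -1.01, 1.72, 2.75]], "hand": 1}}

```text
time: 0.93
position: [0.2895, 0.3964, 0.1549]
eef_rot: [[-0.719, 0.671, -0.18], [0.614, 0.735, 0.288], [0.326, 0.096, -0.941]]
wrist_force: [0.5, -0.4, -0.2]
width: 0.0881
```

```bash
python3 - <<'E'
from pl import *
h=np.array([.277,-.961,0]); th=np.radians(40); zt=-h*np.sin(th)-up*np.cos(th); y=[.961,.277,0]
R=Rzy(zt,y)
G=np.array([.4468,.3080,.028]); tcp=G+.019*zt
rows(tcp-.12*zt,R,vmax=.022)
E
```

```text
t 0.93 J [ 27.8  16.7  93.5  20.8  72.5 -27.5] p [0.2895 0.3964 0.1549] z [-0.18   0.288 -0.941] y [0.671 0.735 0.096] F [ 0.53 -0.39 -0.17] M [-0.17 -0.08 -0.  ] w 0.0881
dist 0.2365 rot [-10.89  18.85  30.17] N 11
[[-0.0213,0.0002,-0.0026,-0.99,1.71,2.74],[-0.0212,0.0013,-0.0032,-0.99,1.71,2.74],[-0.021,0.0023,-0.0038,-0.99,1.71,2.74],[-0.0208,0.0034,-0.0044,-0.99,1.71,2.74],[-0.0204,0.0045,-0.0049,-0.99,1.71,2.74],[-0.02,0.0055,-0.0055,-0.99,1.71,2.74],[-0.0196,0.0066,-0.0059,-0.99,1.71,2.74],[-0.0191,0.0076,-0.0064,-0.99,1.71,2.74],[-0.0185,0.0086,-0.0068,-0.99,1.71,2.74],[-0.0178,0.0096,-0.0072,-0.99,1.71,2.74],[-0.0171,0.0106,-0.0075,-0.99,1.71,2.74]]
```

>>> {"api": "servo_tool", "payload": {"deltas": [[-0.0213, 0.0002, -0.0026, -0.99, 1.71, 2.74], [-0.0212, 0.0013, -0.0032, -0.99, 1.71, 2.74], [-0.021, 0.0023, -0.0038, -0.99, 1.71, 2.74], [-0.0208, 0.0034, -0.0044, -0.99, 1.71, 2.74], [-0.0204, 0.0045, -0.0049, -0.99, 1.71, 2.74], [-0.02, 0.0055, -0.0055, -0.99, 1.71, 2.74], [-0.0196, 0.0066, -0.0059, -0.99, 1.71, 2.74], [-0.0191, 0.0076, -0.0064, -0.99, 1.71, 2.74], [-0.0185, 0.0086, -0.0068, -0.99, 1.71, 2.74], [-0.0178, 0.0096, -0.0072, -0.99, 1.71, 2.74], [-0.0171, 0.0106, -0.0075, -0.99, 1.71, 2.74]]}}

```text
time: 1.85
position: [0.4653, 0.2461, 0.1057]
eef_rot: [[-0.213, 0.961, -0.178], [0.736, 0.277, 0.617], [0.642, 0.0, -0.766]]
wrist_force: [0.5, -0.2, 0.6]
width: 0.0884
```

```bash
python3 - <<'E'
from pl import *
s=state()
for n in('scene','top'):
    f=grab(n,n+'1'); 
    o=np.linalg.inv(f['world_from_camera'])
    fl=240/np.tan(np.radians(float(f['vfov']))/2); I=f['pixels'][:,:,::-1].copy()
    for nm,p in(('tcp',s['position']),('l',s['position']+.044*s['eef_rot'][:,1]),('r',s['position']-.044*s['eef_rot'][:,1])):
        c=o@np.r_[p,1]; u,v=c[0]/c[2]*fl+f['cx'],c[1]/c[2]*fl+f['cy']; print(n,nm,u.round(1),v.round(1))
        if nm=='tcp': U,V=int(u),int(v)
        cv2.circle(I,(int(round(u)),int(round(v))),1,(0,255,0),-1)
    x,y=max(U-80,0),max(V-60,0); print('crop',x,y)
    cv2.imwrite(f'pics/c_{n}1.png',cv2.resize(I[y:y+120,x:x+160],None,fx=5,fy=5,interpolation=cv2.INTER_CUBIC))
E
```

```text
t 1.85 J [ -5.6  29.3  92.3  37.5  78.5 -36.1] p [0.4653 0.2461 0.1057] z [-0.178  0.617 -0.766] y [0.961 0.277 0.   ] F [ 0.46 -0.18  0.57] M [-0.34 -0.04 -0.03] w 0.0884
scene tcp 305.6 226.2
scene l 317.0 215.4
scene r 293.7 237.5
crop 225 166
top tcp 336.6 251.8
top l 327.2 232.3
top r 346.4 271.8
crop 256 191
```

View pics/c_scene1.png

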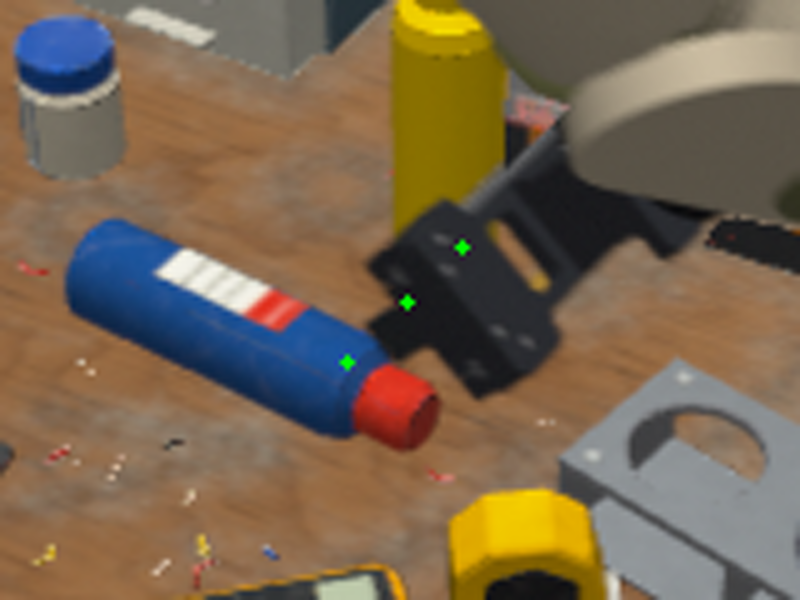

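View pics/c_top1.png

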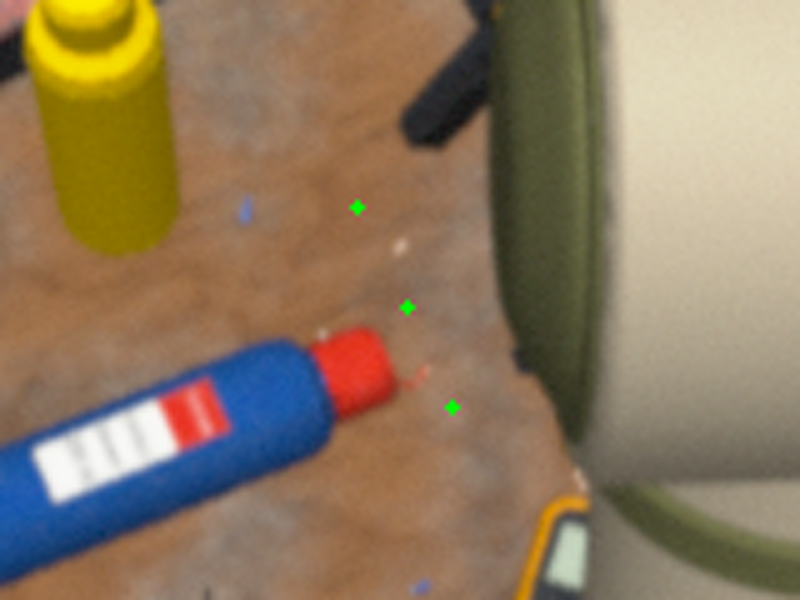

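```bash
python3 - <<'E'
from pl import *
s=state(); R=s['eef_rot'];p=s['position']
for n in('scene1','top1'):
    f=dict(np.load(f'/tmp/{n}.npz')); P=cloud(f); I=f['pixels'].astype(int)
    dark=(I.max(-1)<75)
    q=P-p; L=q@R
    m=dark&(np.abs(L[...,0])<.12)&(np.abs(L[...,1])<.12)&(L[...,2]>-.2)&(L[...,2]<.06)&(P[...,2]>.06)
    print(n,m.sum())
    for a in np.arange(-.2,.06,.02):
        k=m&(L[...,2]>=a)&(L[...,2]<a+.02)
        if k.sum()>3: print(round(a,2),k.sum(),'x',np.percentile(L[k][:,0],[2,98]),'y',np.percentile(L[k][:,1],[2,98]))
E
```

```text
t 1.95 J [ -5.7  29.4  92.2  37.5  78.5 -36.1] p [0.4664 0.2447 0.1047] z [-0.177  0.617 -0.767] y [ 0.961  0.275 -0.001] F [-0.22  0.58 -0.38] M [-0.31 -0.01 -0.03] w 0.0879
scene1 1523
-0.2 154 x [-0.0303  0.0275] y [-0.0425 -0.0271]
-0.18 152 x [-0.0162  0.0194] y [-0.0436 -0.0362]
-0.16 776 x [-0.029   0.0321] y [-0.0948 -0.0237]
-0.14 187 x [-0.0306  0.034 ] y [-0.0942  0.0114]
-0.12 178 x [-0.0307  0.0336] y [-0.0877 -0.0539]
-0.08 37 x [-0.0096  0.0102] y [-0.0624 -0.0577]
-0.06 39 x [-0.0076  0.0103] y [-0.0604 -0.0539]
top1 620
-0.16 121 x [0.0046 0.0347] y [0.0666 0.0911]
-0.14 162 x [0.02   0.0345] y [0.0538 0.0892]
-0.12 102 x [0.0233 0.0347] y [0.0517 0.0844]
-0.1 51 x [0.0037 0.0116] y [0.0449 0.0616]
-0.08 92 x [-0.0068  0.0108] y [0.0452 0.0589]
-0.06 89 x [-0.0078  0.0111] y [-0.0513  0.0561]
```

View pics/scene1.png

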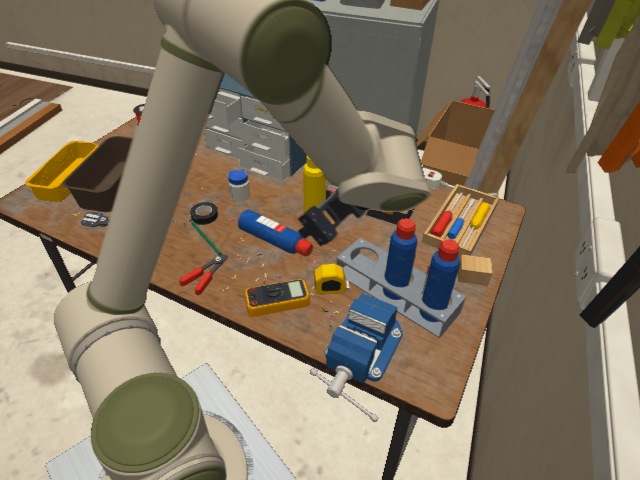

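```bash
python3 - <<'E'
from pl import *
p=np.array([.1289,.5344,.1992]); R=np.array([[-0.9721,.2346,-.0007],[.2346,.9721,-.0013],[.0003,-.0014,-1]])
def an(n,p,R):
    f=dict(np.load(f'/tmp/{n}.npz')); P=cloud(f); I=f['pixels'].astype(int)
    L=(P-p)@R
    m=(I.max(-1)<75)&(np.abs(L[...,0])<.12)&(np.abs(L[...,1])<.12)&(L[...,2]>-.2)&(L[...,2]<.08)
    for a in np.arange(-.2,.08,.01):
        k=m&(L[...,2]>=a)&(L[...,2]<a+.01)
        if k.sum()>3: print(round(a,2),k.sum(),'x',np.percentile(L[k][:,0],[2,98]),'y',np.percentile(L[k][:,1],[2,98]))
an('scene0',p,R)
s=state(); print()
an('scene1',s['position'],s['eef_rot']); print(); an('top1',s['position'],s['eef_rot'])
f=np.load('/tmp/scene1.npz'); print(f['world_from_camera'])
E
```

```text
-0.2 353 x [-0.0347  0.0327] y [-0.045  -0.0163]
-0.19 217 x [-0.0344  0.0313] y [-0.0458 -0.0384]
-0.18 139 x [-0.0206  0.0183] y [-0.0458 -0.0336]
-0.17 138 x [-0.0211  0.0211] y [-0.0458 -0.0188]
-0.16 171 x [-0.023   0.0212] y [-0.0456  0.0043]
-0.15 709 x [-0.0323  0.0308] y [-0.0979 -0.0041]
-0.14 234 x [-0.0337  0.0316] y [-0.0984 -0.0466]
-0.13 216 x [-0.0337  0.0323] y [-0.0955  0.0746]
-0.12 237 x [-0.0347  0.0324] y [-0.0907  0.0509]
-0.11 139 x [-0.0338  0.0314] y [-0.0908  0.0501]
-0.09 55 x [-0.0116  0.0082] y [-0.0669 -0.0617]
-0.08 50 x [-0.0111  0.0089] y [-0.0662 -0.0607]
-0.07 55 x [-0.0118  0.0084] y [-0.0655 -0.059 ]
-0.06 51 x [-0.0111  0.0088] y [-0.064 -0.058]
-0.05 45 x [-0.0117  0.0086] y [-0.0627 -0.0562]
t 1.95 J [ -5.7  29.4  92.2  37.5  78.5 -36.1] p [0.4664 0.2447 0.1047] z [-0.177  0.617 -0.767] y [ 0.961  0.275 -0.001] F [-0.22  0.58 -0.38] M [-0.31 -0.01 -0.03] w 0.0879

-0.2 94 x [-0.0303 -0.0054] y [-0.042  -0.0256]
-0.19 60 x [-0.0293  0.0317] y [-0.0432 -0.0373]
-0.18 73 x [-0.016   0.0188] y [-0.0435 -0.0384]
-0.17 79 x [-0.0164  0.02  ] y [-0.0
[... 1028 characters left out ...]
0911]
-0.14 47 x [0.024  0.0348] y [0.0664 0.0893]
-0.13 115 x [0.02   0.0344] y [0.0532 0.087 ]
-0.12 83 x [0.027  0.0349] y [0.0516 0.084 ]
-0.11 19 x [0.0123 0.0331] y [0.0523 0.0839]
-0.1 16 x [0.0067 0.0119] y [0.0519 0.0616]
-0.09 35 x [0.0036 0.0112] y [0.0448 0.0592]
-0.08 42 x [-0.0044  0.0108] y [0.0452 0.0592]
-0.07 50 x [-0.0072  0.0107] y [0.0455 0.0579]
-0.06 44 x [-0.0078  0.0112] y [0.0439 0.0559]
-0.05 45 x [-0.0071  0.0106] y [-0.053  0.056]
0.04 40 x [-0.0674 -0.0558] y [-0.1196 -0.1038]
0.05 31 x [-0.0627 -0.0487] y [-0.1198 -0.1078]
[[ 0.7708 -0.4262  0.4735 -0.0287]
 [-0.6371 -0.5226  0.5665 -0.3709]
 [ 0.006  -0.7384 -0.6744  0.7976]
 [ 0.      0.      0.      1.    ]]
```

```bash
python3 - <<'E'
from pl import *
def an(n,p,R):
    f=dict(np.load(f'/tmp/{n}.npz')); P=cloud(f); I=f['pixels'].astype(int)
    L=(P-p)@R
    m=(np.abs(L[...,0])<.014)&(np.abs(np.abs(L[...,1])-.055)<.015)&(L[...,2]>-.11)&(L[...,2]<.02)&(P[...,2]>.06)
    q=L[m];print(n,np.histogram(q[:,2],np.arange(-.11,.021,.005))[0], 'max',np.percentile(q[:,2],[97,99,100]))
    m=(np.abs(L[...,0])<.034)&(np.abs(L[...,1])<.1)&(np.abs(L[...,1])>.07)&(L[...,2]>-.2)&(L[...,2]<-.07)
    q=L[m];print(' box z',np.percentile(q[:,2],[1,50,98,100]))
p=np.array([.1289,.5344,.1992]); R=np.array([[-0.9721,.2346,-.0007],[.2346,.9721,-.0013],[.0003,-.0014,-1]])
an('scene0',p,R)
p=np.array([.4658,.2454,.1052]);s=state()
for n in('scene1','top1'): an(n,p,s['eef_rot'])
E
```

```text
scene0 [ 0  0  0  0 25 30 27 23 28 27 29 22 29 16  3  0  0  0  0  0  0  0  0  0
  0  0] max [-0.0428 -0.0397 -0.0379]
 box z [-0.1471 -0.1331 -0.1041 -0.1022]
t 1.95 J [ -5.7  29.4  92.2  37.5  78.5 -36.1] p [0.4664 0.2447 0.1047] z [-0.177  0.617 -0.767] y [ 0.961  0.275 -0.001] F [-0.22  0.58 -0.38] M [-0.31 -0.01 -0.03] w 0.0879
scene1 [ 0  0  0  0  0  0  1  6 17 16 11 16 14  2  0  0  0  0  0  0  0  0  0  0
  0  0] max [-0.0454 -0.0443 -0.0432]
 box z [-0.1499 -0.1453 -0.107  -0.1045]
top1 [ 0  2  5 12 16 24 26 23 23 33 26 26 31 27 10  0  0  0  0  0  0  0  0  0
  0  0] max [-0.0398 -0.0388 -0.0381]
 box z [-0.1475 -0.1348 -0.1073 -0.1032]
```

The depth data from three views shows the real fingertips about 41 mm behind the reported TCP. The body front is off by the same amount, so I'll plan with the measured offset.

>>> {"api": "servo_tool", "payload": {"deltas": [[0, 0, 0.014, 0, 0, 0], [0, 0, 0.014, 0, 0, 0], [0, 0, 0.014, 0, 0, 0], [0, 0, 0.014, 0, 0, 0], [0, 0, 0.014, 0, 0, 0], [0, 0, 0.014, 0, 0, 0], [0, 0, 0.014, 0, 0, 0], [0, 0, 0.01, 0, 0, 0], [0, 0, 0, 0, 0, 0]]}}

```text
time: 2.7
position: [0.4437, 0.3145, 0.0223]
eef_rot: [[-0.216, 0.959, -0.182], [0.736, 0.282, 0.615], [0.642, -0.001, -0.767]]
wrist_force: [-0.4, -0.6, -0.2]
width: 0.0882
```

```bash
cat >> pl.py <<'E'
def look(n,save,u,v,k=5):
    s=state(); f=grab(n,save); o=np.linalg.inv(f['world_from_camera'])
    fl=240/np.tan(np.radians(float(f['vfov']))/2); I=f['pixels'][:,:,::-1].copy()
    w,h=800//k,600//k; x,y=int(np.clip(u-w//2,0,640-w)),int(np.clip(v-h//2,0,480-h)); print(save,'crop origin',x,y,'x',k)
    C=cv2.resize(I[y:y+h,x:x+w],None,fx=k,fy=k,interpolation=cv2.INTER_CUBIC)
    for sg in(-1,0,1):
        p=s['position']-.041*s['eef_rot'][:,2]+sg*s['width']/2*s['eef_rot'][:,1]
        c=o@np.r_[p,1]; a=((c[0]/c[2]*fl+f['cx']-x+.5)*k,(c[1]/c[2]*fl+f['cy']-y+.5)*k); cv2.circle(C,(int(a[0]),int(a[1])),4,(0,255,0),-1)
    cv2.imwrite(f'pics/{save}.png',C)
E
python3 - <<'E'
from pl import *
look('scene','s2',290,235); look('top','t2',320,260)
h=np.array([.277,-.961,0]); th=np.radians(40); zt=-h*np.sin(th)-up*np.cos(th)
rows(np.array([.4468,.3080,.028])+.06*zt,Rzy(zt,[.961,.277,0]))
E
```

```text
t 2.7 J [  2.2  36.6  97.4  43.2  65.3 -39.7] p [0.4437 0.3145 0.0223] z [-0.182  0.615 -0.767] y [ 0.959  0.282 -0.001] F [-0.43 -0.63 -0.16] M [-0.31 -0.07  0.04] w 0.0882
s2 crop origin 210 175 x 5
t 2.75 J [  2.1  36.5  97.3  43.2  65.3 -39.7] p [0.4445 0.314  0.023 ] z [-0.18   0.616 -0.767] y [0.96  0.281 0.   ] F [ 0.12 -0.11 -0.4 ] M [-0.33 -0.01 -0.01] w 0.0877
t2 crop origin 240 200 x 5
t 2.8 J [  2.1  36.4  97.3  43.2  65.3 -39.6] p [0.4451 0.3137 0.0234] z [-0.179  0.616 -0.767] y [0.96  0.281 0.001] F [ 0.18 -0.53 -0.59] M [-0.33  0.    0.04] w 0.0881
dist 0.0527 rot [-0.09  0.12  0.22] N 4
[[-0.0004,0,0.0132,-0.02,0.03,0.06],[-0.0004,0,0.0132,-0.02,0.03,0.06],[-0.0004,0,0.0132,-0.02,0.03,0.06],[-0.0004,0,0.0132,-0.02,0.03,0.06]]
```

View pics/s2.png

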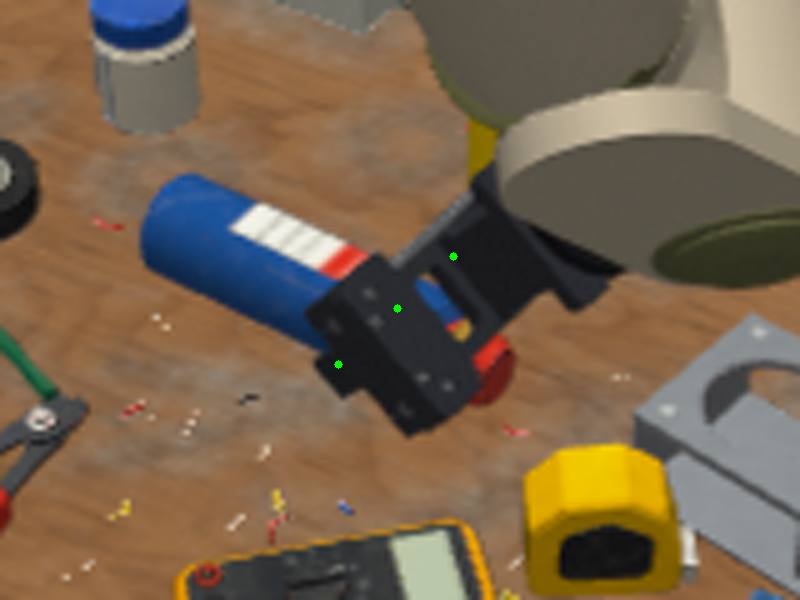

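View pics/t2.png

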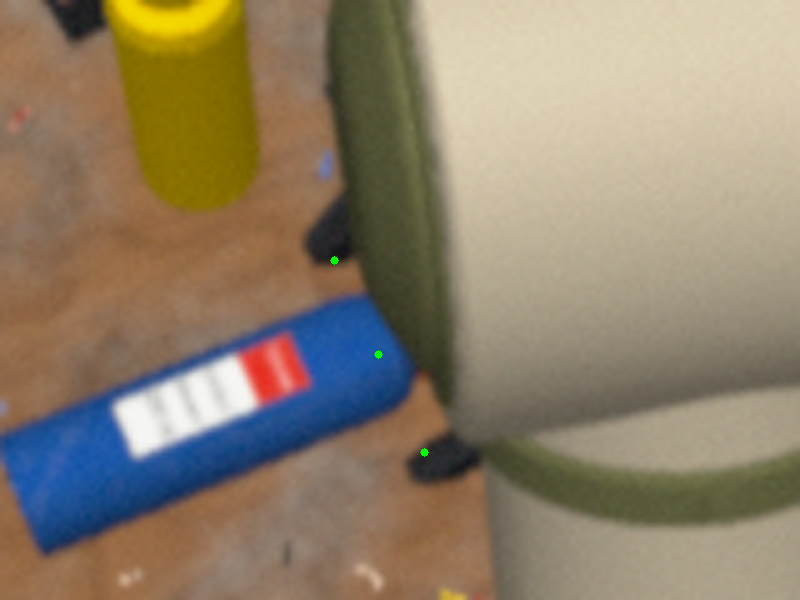

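>>> {"api": "servo_tool", "payload": {"deltas": [[0, 0, 0.0132, 0, 0, 0], [0, 0, 0.0132, 0, 0, 0], [0, 0, 0.0132, 0, 0, 0], [0, 0, 0.012, 0, 0, 0], [0, 0, 0, 0, 0, 0]]}}

```text
time: 3.22
position: [0.435, 0.346, -0.0175]
eef_rot: [[-0.215, 0.96, -0.181], [0.736, 0.281, 0.616], [0.642, -0.001, -0.767]]
wrist_force: [-0.3, 0.2, 0.2]
width: 0.0881
```

```bash
python3 - <<'E'
from pl import *
look('scene','s3',290,235); look('top','t3',320,260)
E
```

```text
t 3.22 J [  5.9  40.7  98.4  46.9  59.7 -41.9] p [ 0.435   0.346  -0.0175] z [-0.181  0.616 -0.767] y [ 0.96   0.281 -0.001] F [-0.29  0.22  0.18] M [-0.35 -0.03  0.04] w 0.0881
s3 crop origin 210 175 x 5
t 3.27 J [  5.8  40.7  98.4  46.9  59.8 -41.8] p [ 0.4355  0.3456 -0.0168] z [-0.18   0.616 -0.767] y [0.96  0.281 0.   ] F [-0.98 -0.02 -0.29] M [-0.35  0.03  0.  ] w 0.0884
t3 crop origin 240 200 x 5
```

View pics/s3.png

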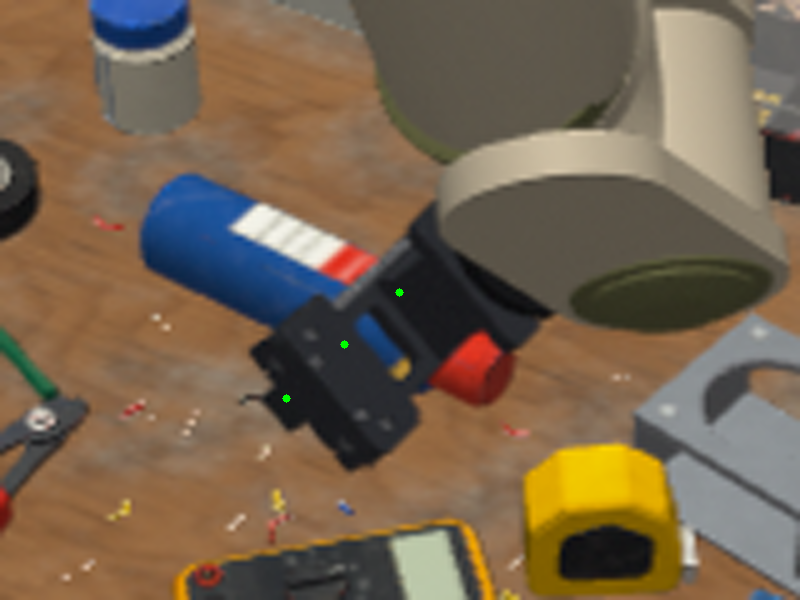

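View pics/t3.png

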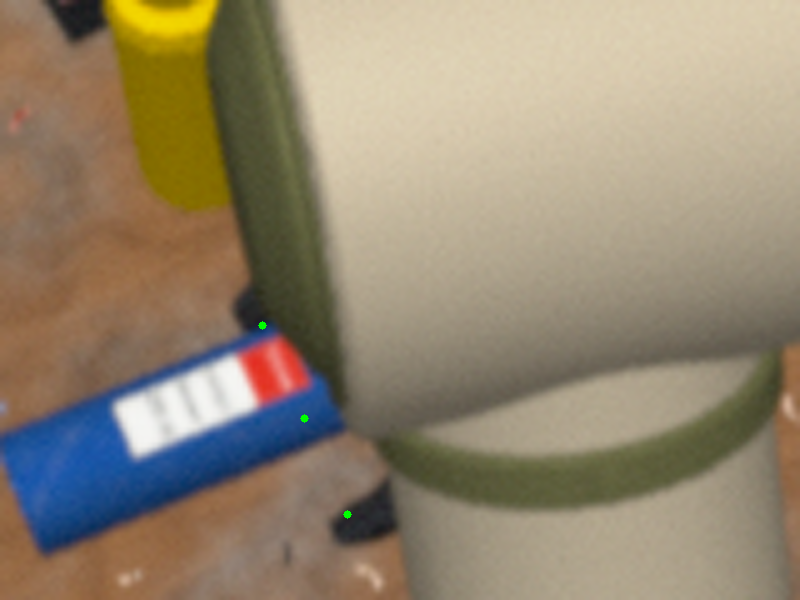

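The fingers straddle the can just behind its label: the scene dots are at (286,398) and (400,293). The body is clear of the yellow can, so I'm closing.

>>> {"api": "servo_tool", "payload": {"deltas": [[0, 0, 0, 0, 0, 0], [0, 0, 0, 0, 0, 0], [0, 0, 0, 0, 0, 0], [0, 0, 0, 0, 0, 0], [0, 0, 0, 0, 0, 0], [0, 0, 0, 0, 0, 0], [0, 0, 0, 0, 0, 0], [0, 0, 0, 0, 0, 0]], "hand": 0}}

```text
time: 3.98
position: [0.4362, 0.3451, -0.0163]
eef_rot: [[-0.216, 0.96, -0.178], [0.736, 0.28, 0.616], [0.641, 0.001, -0.767]]
wrist_force: [0.1, -1.8, 1.7]
width: 0.0519
```

```bash
python3 - <<'E'
from pl import *
look('scene','s4',290,235)
E
```

```text
t 3.98 J [  5.7  40.6  98.4  46.9  59.8 -41.8] p [ 0.4362  0.3451 -0.0163] z [-0.178  0.616 -0.767] y [0.96  0.28  0.001] F [ 0.11 -1.8   1.65] M [-0.33  0.02  0.03] w 0.0519
s4 crop origin 210 175 x 5
```

View pics/s4.png

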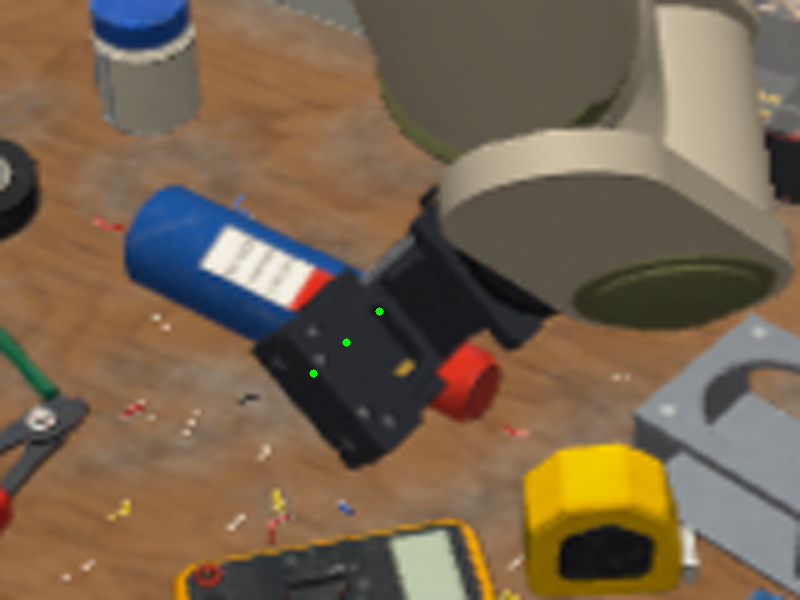

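>>> {"api": "servo_tool", "payload": {"deltas": [[0.0048, 0, -0.0058, 0, 0, 0], [0.0096, 0, -0.0115, 0, 0, 0], [0.0096, 0, -0.0115, 0, 0, 0], [0.0096, 0, -0.0115, 0, 0, 0], [0.0096, 0, -0.0115, 0, 0, 0], [0.0096, 0, -0.0115, 0, 0, 0], [0.0096, 0, -0.0115, 0, 0, 0], [0.0096, 0, -0.0115, 0, 0, 0], [0.0096, 0, -0.0115, 0, 0, 0], [0.0096, 0, -0.0115, 0, 0, 0], [0.0096, 0, -0.0115, 0, 0, 0], [0, 0, 0, 0, 0, 0]]}}

```text
time: 5.03
position: [0.4365, 0.3452, 0.1434]
eef_rot: [[-0.218, 0.96, -0.176], [0.736, 0.28, 0.616], [0.641, 0.005, -0.768]]
wrist_force: [0.1, 0.5, -2.3]
width: 0.0514
```

```bash
python3 - <<'E'
from pl import *
look('scene','s5',290,220)
for i in range(4): manip.grab_frame('top'); print(manip.observe()['wrist_force'].round(2))
E
```

```text
t 5.03 J [  5.7  25.8  90.7  40.5  76.1 -25.2] p [0.4365 0.3452 0.1434] z [-0.176  0.616 -0.768] y [0.96  0.28  0.005] F [ 0.08  0.48 -2.27] M [-0.64 -0.16 -0.06] w 0.0514
s5 crop origin 210 160 x 5
[ 0.39  0.03 -2.36]
[ 0.25  0.44 -2.77]
[ 0.16  0.13 -2.74]
[ 0.97  0.22 -2.5 ]
```

View pics/s5.png

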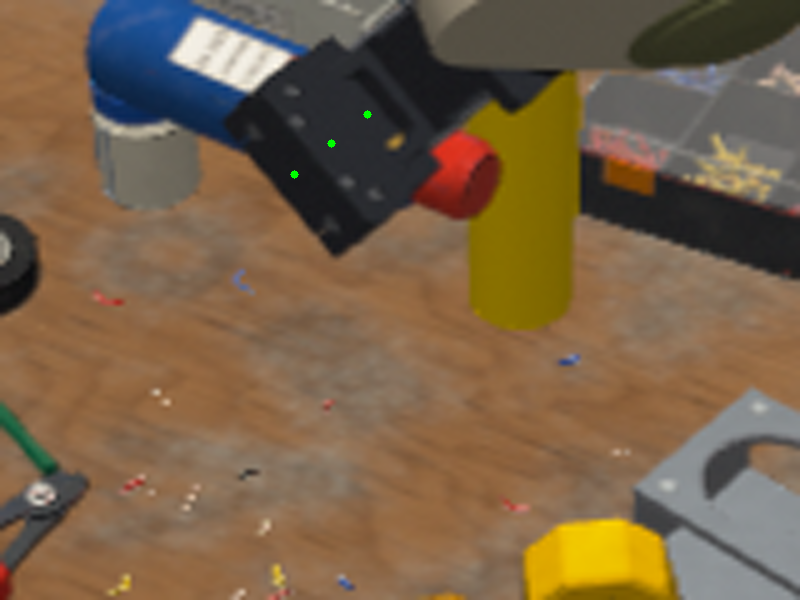

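can_c weighs about 2.6 N, under 3.2, so it isn't the full one. Next I turn it upright in the air.

```bash
cat >> pl.py <<'E'
def grows(G,R,N=None,s=None,vmax=.018,wmax=5.0,off=.06):
    """straight line of the real grasp point"""
    s=s or state(); R0=Rn.from_matrix(s['eef_rot']); Rt=Rn.from_matrix(R); rv=(R0.inv()*Rt).as_rotvec()
    g0=s['position']-off*s['eef_rot'][:,2]; d=np.array(G)-g0
    N=N or int(np.ceil(max(np.linalg.norm(d)/vmax,np.degrees(np.linalg.norm(rv))/wmax,1)))
    print('g0',g0.round(4),'dist',np.linalg.norm(d).round(4),'rot',np.degrees(rv).round(2),'N',N)
    Rs=[R0*Rn.from_rotvec(rv*i/N) for i in range(N+1)]; ps=[g0+d*i/N+off*Rs[i].as_matrix()[:,2] for i in range(N+1)]
    out=[np.r_[Rs[i].inv().apply(ps[i+1]-ps[i]).round(4),np.degrees(rv/N).round(2)] for i in range(N)]
    for i in range(0,N,12): print('[' + ','.join('['+','.join(f'{v:g}' for v in r)+']' for r in out[i:i+12])+']')
def Rup(psi,tilt=40):
    a=np.radians(psi);t=np.radians(tilt)
    return Rzy([np.cos(t)*np.cos(a),np.cos(t)*np.sin(a),-np.sin(t)],[-np.sin(a),np.cos(a),0])
E
python3 - <<'E'
from pl import *
grows([.44,.21,.27],Rup(-20))
E
```

```text
t 5.28 J [  5.7  26.   90.9  40.5  75.9 -25.3] p [0.4354 0.3449 0.1401] z [-0.18   0.616 -0.767] y [ 0.96   0.28  -0.001] F [ 0.97  0.22 -2.5 ] M [-0.61 -0.09  0.01] w 0.052
g0 [0.4462 0.308  0.1861] dist 0.1292 rot [ -5.26 -82.66 -59.05] N 21
[[-0.0049,-0.0012,-0.006,-0.25,-3.94,-2.81],[-0.0052,-0.0013,-0.006,-0.25,-3.94,-2.81],[-0.0056,-0.0013,-0.0059,-0.25,-3.94,-2.81],[-0.0059,-0.0013,-0.0058,-0.25,-3.94,-2.81],[-0.0062,-0.0014,-0.0057,-0.25,-3.94,-2.81],[-0.0065,-0.0015,-0.0055,-0.25,-3.94,-2.81],[-0.0067,-0.0016,-0.0054,-0.25,-3.94,-2.81],[-0.007,-0.0017,-0.0052,-0.25,-3.94,-2.81],[-0.0072,-0.0018,-0.005,-0.25,-3.94,-2.81],[-0.0074,-0.002,-0.0048,-0.25,-3.94,-2.81],[-0.0076,-0.0021,-0.0045,-0.25,-3.94,-2.81],[-0.0078,-0.0023,-0.0043,-0.25,-3.94,-2.81]]
[[-0.0079,-0.0024,-0.0041,-0.25,-3.94,-2.81],[-0.008,-0.0026,-0.0038,-0.25,-3.94,-2.81],[-0.0081,-0.0028,-0.0035,-0.25,-3.94,-2.81],[-0.0082,-0.003,-0.0033,-0.25,-3.94,-2.81],[-0.0082,-0.0032,-0.003,-0.25,-3.94,-2.81],[-0.0083,-0.0034,-0.0027,-0.25,-3.94,-2.81],[-0.0082,-0.0036,-0.0025,-0.25,-3.94,-2.81],[-0.0082,-0.0037,-0.0022,-0.25,-3.94,-2.81],[-0.0081,-0.0039,-0.002,-0.25,-3.94,-2.81]]
```

>>> {"api": "servo_tool", "payload": {"deltas": [[-0.0049, -0.0012, -0.006, -0.25, -3.94, -2.81], [-0.0052, -0.0013, -0.006, -0.25, -3.94, -2.81], [-0.0056, -0.0013, -0.0059, -0.25, -3.94, -2.81], [-0.0059, -0.0013, -0.0058, -0.25, -3.94, -2.81], [-0.0062, -0.0014, -0.0057, -0.25, -3.94, -2.81], [-0.0065, -0.0015, -0.0055, -0.25, -3.94, -2.81], [-0.0067, -0.0016, -0.0054, -0.25, -3.94, -2.81], [-0.007, -0.0017, -0.0052, -0.25, -3.94, -2.81], [-0.0072, -0.0018, -0.005, -0.25, -3.94, -2.81], [-0.0074, -0.002, -0.0048, -0.25, -3.94, -2.81]]}}

```text
time: 6.12
position: [0.4542, 0.2666, 0.1678]
eef_rot: [[-0.658, 0.731, 0.18], [0.751, 0.654, 0.09], [-0.052, 0.195, -0.979]]
wrist_force: [-0.5, 0.9, -2.3]
width: 0.0517
```

```bash
python3 - <<'E'
from pl import *
grows([.44,.21,.27],Rup(-20))
E
```

```text
t 6.12 J [ 16.4  15.7  90.4   2.3  62.5 -26. ] p [0.4542 0.2666 0.1678] z [ 0.18   0.09  -0.979] y [0.731 0.654 0.195] F [-0.53  0.94 -2.32] M [-0.14  0.13  0.08] w 0.0517
g0 [0.4434 0.2612 0.2266] dist 0.0672 rot [ -2.76 -43.09 -30.79] N 11
[[-0.0076,-0.0021,-0.0045,-0.25,-3.92,-2.8],[-0.0078,-0.0023,-0.0042,-0.25,-3.92,-2.8],[-0.0079,-0.0025,-0.004,-0.25,-3.92,-2.8],[-0.008,-0.0026,-0.0038,-0.25,-3.92,-2.8],[-0.0081,-0.0028,-0.0035,-0.25,-3.92,-2.8],[-0.0082,-0.003,-0.0032,-0.25,-3.92,-2.8],[-0.0082,-0.0032,-0.003,-0.25,-3.92,-2.8],[-0.0082,-0.0034,-0.0027,-0.25,-3.92,-2.8],[-0.0082,-0.0036,-0.0024,-0.25,-3.92,-2.8],[-0.0081,-0.0037,-0.0022,-0.25,-3.92,-2.8],[-0.0081,-0.0039,-0.0019,-0.25,-3.92,-2.8]]
```

>>> {"api": "servo_tool", "payload": {"deltas": [[-0.0076, -0.0021, -0.0045, -0.25, -3.92, -2.8], [-0.0078, -0.0023, -0.0042, -0.25, -3.92, -2.8], [-0.0079, -0.0025, -0.004, -0.25, -3.92, -2.8], [-0.008, -0.0026, -0.0038, -0.25, -3.92, -2.8], [-0.0081, -0.0028, -0.0035, -0.25, -3.92, -2.8], [-0.0082, -0.003, -0.0032, -0.25, -3.92, -2.8], [-0.0082, -0.0032, -0.003, -0.25, -3.92, -2.8], [-0.0082, -0.0034, -0.0027, -0.25, -3.92, -2.8], [-0.0082, -0.0036, -0.0024, -0.25, -3.92, -2.8], [-0.0081, -0.0037, -0.0022, -0.25, -3.92, -2.8], [-0.0081, -0.0039, -0.0019, -0.25, -3.92, -2.8]]}}

```text
time: 7.03
position: [0.483, 0.1943, 0.231]
eef_rot: [[-0.604, 0.342, 0.72], [0.22, 0.94, -0.262], [-0.766, -0.0, -0.643]]
wrist_force: [0.4, -1.2, -1.2]
width: 0.0515
```

```bash
python3 - <<'E'
from pl import *
look('scene','s6',330,190,3); look('top','t6',330,220,3)
grows([.5387,.1378,.215],Rup(-20))
E
```

```text
t 7.03 J [ 26.7  10.  105.1 -57.2  41.6  -6.4] p [0.483  0.1943 0.231 ] z [ 0.72  -0.262 -0.643] y [ 0.342  0.94  -0.   ] F [ 0.42 -1.17 -1.22] M [ 0.2   0.54 -0.04] w 0.0515
s6 crop origin 197 90 x 3
t 7.08 J [ 26.8  10.  105.4 -57.7  41.5  -6.2] p [0.4822 0.1935 0.2306] z [ 0.721 -0.264 -0.641] y [ 0.34   0.94  -0.004] F [-1.05  0.27 -2.97] M [ 0.17  0.75 -0.05] w 0.0517
t6 crop origin 197 120 x 3
t 7.13 J [ 26.7  10.  105.2 -57.   41.6  -6.5] p [0.482  0.194  0.2301] z [ 0.717 -0.263 -0.646] y [ 0.343  0.939 -0.001] F [-0.24  1.17 -2.8 ] M [0.21 0.55 0.04] w 0.0516
g0 [0.439  0.2097 0.2688] dist 0.1342 rot [-0.08 -0.2   0.  ] N 8
[[-0.0044,-0.0042,0.0156,-0.01,-0.03,0],[-0.0044,-0.0042,0.0156,-0.01,-0.03,0],[-0.0044,-0.0042,0.0156,-0.01,-0.03,0],[-0.0044,-0.0042,0.0156,-0.01,-0.03,0],[-0.0044,-0.0042,0.0156,-0.01,-0.03,0],[-0.0044,-0.0042,0.0156,-0.01,-0.03,0],[-0.0044,-0.0042,0.0156,-0.01,-0.03,0],[-0.0044,-0.0042,0.0156,-0.01,-0.03,0]]
```

View pics/s6.png

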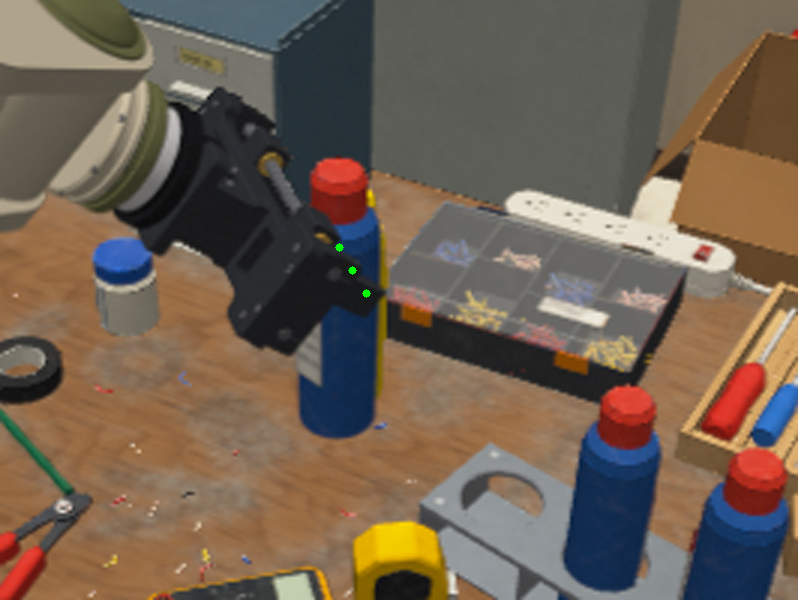

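View pics/t6.png

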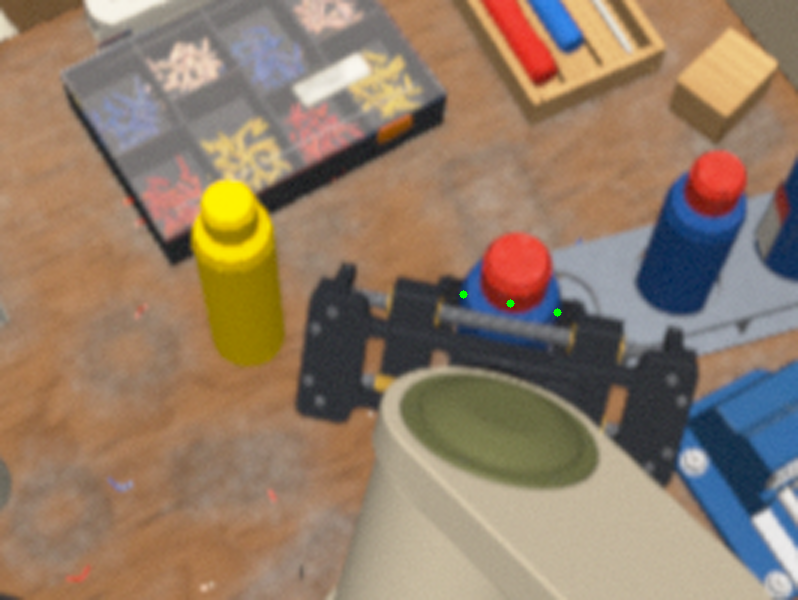

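```bash
cat >> pl.py <<'E'
def canfit(n,g,base_est,zmax=1):
    """fit cylinder r=.026 to blue/red points near vertical axis at g (xy); returns axis point at base height & tilt"""
    f=dict(np.load(f'/tmp/{n}.npz')); P=cloud(f); I=f['pixels'].astype(int)
    r,gg,b=I[...,0],I[...,1],I[...,2]
    bl=(b>r+30)&(b>gg+15)
    m=bl&(np.hypot(P[...,0]-g[0],P[...,1]-g[1])<.045)&(P[...,2]>base_est+.01)&(P[...,2]<base_est+.160)
    q=P[m]
    def res(p):
        t=np.array([p[2],p[3],1]);t/=np.linalg.norm(t)
        d=q-np.array([p[0],p[1],base_est]); d=d-np.outer(d@t,t); return np.linalg.norm(d,axis=1)-.026
    s=least_squares(res,[g[0],g[1],0,0],loss='soft_l1',f_scale=.0015)
    lo=np.percentile(q[:,2],.5)
    print(n,m.sum(),'base xy',s.x[:2],'tilt(deg) x,y',np.degrees(s.x[2:]),'rms',np.sqrt(np.mean(s.fun**2)),'lowz',lo)
    return s.x
E
python3 - <<'E'
from pl import *
canfit('s6',[.439,.21],.269-.128); canfit('t6',[.439,.21],.269-.128)
for n in('scene0','top0'):
    canfit(n,[.5533,.049],.03); canfit(n,[.568,-.04],.03)
E
```

```text
s6 900 base xy [0.4442 0.2059] tilt(deg) x,y [-0.5481  0.4883] rms 0.0014068820778207168 lowz 0.1515844915171231
t6 213 base xy [0.3655 0.2359] tilt(deg) x,y [ 31.2138 -11.0935] rms 0.002205368515423963 lowz 0.2656387261574412
scene0 1229 base xy [0.5524 0.0493] tilt(deg) x,y [0.8901 0.7241] rms 0.002116137106423205 lowz 0.04775742881330584
scene0 1340 base xy [ 0.5691 -0.04  ] tilt(deg) x,y [0.8093 0.4913] rms 0.002190279515352101 lowz 0.044737854610881124
top0 931 base xy [0.5511 0.0542] tilt(deg) x,y [ 1.0594 -0.8253] rms 0.002203377359053242 lowz 0.04587424302246555
top0 877 base xy [ 0.5679 -0.0349] tilt(deg) x,y [ 0.8931 -1.1158] rms 0.002364710886515586 lowz 0.04463941275489997
```

```bash
python3 - <<'E'
from pl import *
f=dict(np.load('/tmp/s6.npz'))
for z in(.13,.135,.14,.145,.15): print(z,ray(f,197+338/3-.3,90+436/3-.3,z))
grows([.535,.140,.215],Rup(-20))
E
```

```text
0.13 [0.4367 0.1982 0.13  ]
0.135 [0.4332 0.194  0.135 ]
0.14 [0.4297 0.1897 0.14  ]
0.145 [0.4262 0.1855 0.145 ]
0.15 [0.4227 0.1812 0.15  ]
t 7.13 J [ 26.7  10.  105.2 -57.   41.6  -6.5] p [0.482  0.194  0.2301] z [ 0.717 -0.263 -0.646] y [ 0.343  0.939 -0.001] F [-0.24  1.17 -2.8 ] M [0.21 0.55 0.04] w 0.0516
g0 [0.439  0.2097 0.2688] dist 0.1303 rot [-0.08 -0.2   0.  ] N 8
[[-0.0041,-0.0041,0.0152,-0.01,-0.03,0],[-0.0041,-0.0041,0.0152,-0.01,-0.03,0],[-0.0041,-0.0041,0.0152,-0.01,-0.03,0],[-0.0041,-0.0041,0.0152,-0.01,-0.03,0],[-0.0041,-0.0041,0.0152,-0.01,-0.03,0],[-0.0041,-0.0041,0.0152,-0.01,-0.03,0],[-0.0041,-0.0041,0.0152,-0.01,-0.03,0],[-0.004,-0.0041,0.0152,-0.01,-0.03,0]]
```

>>> {"api": "servo_tool", "payload": {"deltas": [[-0.0041, -0.0041, 0.0152, 0, 0, 0], [-0.0041, -0.0041, 0.0152, 0, 0, 0], [-0.0041, -0.0041, 0.0152, 0, 0, 0], [-0.0041, -0.0041, 0.0152, 0, 0, 0], [-0.0041, -0.0041, 0.0152, 0, 0, 0], [-0.0041, -0.0041, 0.0152, 0, 0, 0], [-0.0041, -0.0041, 0.0152, 0, 0, 0], [-0.004, -0.0041, 0.0152, 0, 0, 0], [0.0115, 0, 0.0096, 0, 0, 0], [0.0077, 0, 0.0064, 0, 0, 0], [0, 0, 0, 0, 0, 0], [0, 0, 0, 0, 0, 0]]}}

```text
time: 8.13
position: [0.5794, 0.1242, 0.1528]
eef_rot: [[-0.605, 0.345, 0.717], [0.224, 0.938, -0.263], [-0.764, 0.002, -0.645]]
wrist_force: [-0.3, 0.7, -1.5]
width: 0.0517
```

```bash
python3 - <<'E'
from pl import *
look('scene','s7',365,225,4); look('top','t7',385,220,4); s=state(); print(s['position']-.06*s['eef_rot'][:,2])
canfit('s7',[.540,.1365],.07)
E
```

```text
t 8.13 J [ 12.1  20.5 106.6 -73.   25.2   3.6] p [0.5794 0.1242 0.1528] z [ 0.717 -0.263 -0.645] y [0.345 0.938 0.002] F [-0.35  0.66 -1.46] M [0.2  0.6  0.04] w 0.0517
s7 crop origin 265 150 x 4
t 8.18 J [ 12.1  20.4 106.6 -73.   25.2   3.6] p [0.5796 0.1244 0.1536] z [ 0.719 -0.262 -0.644] y [0.345 0.939 0.003] F [ 0.73  0.07 -2.27] M [0.28 0.58 0.  ] w 0.0517
t7 crop origin 285 145 x 4
t 8.23 J [ 12.2  20.4 106.6 -73.1  25.2   3.7] p [0.5796 0.1245 0.1541] z [ 0.719 -0.262 -0.643] y [0.345 0.939 0.003] F [ 0.19 -0.14 -1.25] M [ 0.22  0.64 -0.02] w 0.0515
[0.5365 0.1402 0.1927]
s7 583 base xy [0.541 0.136] tilt(deg) x,y [-1.2306  0.8535] rms 0.0018855644482420793 lowz 0.0806249135185854
```

View pics/s7.png

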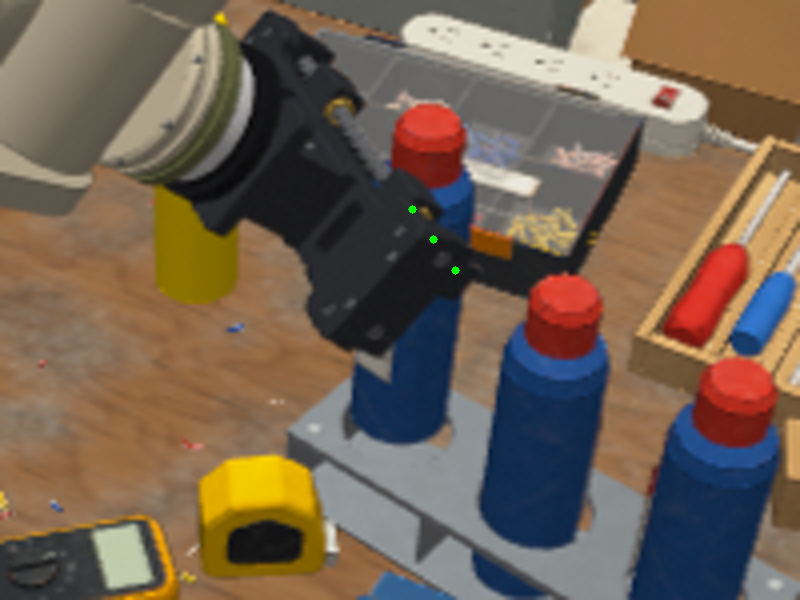

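View pics/t7.png

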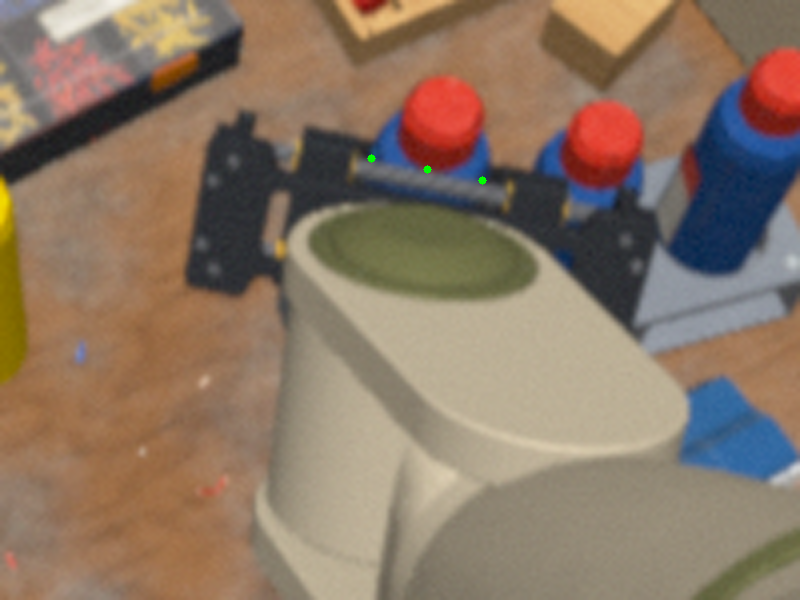

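```bash
python3 - <<'E'
from pl import *
R=Rup(-20,41.9)
s=state(); g=s['position']-.06*s['eef_rot'][:,2]
grows([.5362,.1402,.158],R,N=4)
E
```

```text
t 8.23 J [ 12.2  20.4 106.6 -73.1  25.2   3.7] p [0.5796 0.1245 0.1541] z [ 0.719 -0.262 -0.643] y [0.345 0.939 0.003] F [ 0.19 -0.14 -1.25] M [ 0.22  0.64 -0.02] w 0.0515
t 8.23 J [ 12.2  20.4 106.6 -73.1  25.2   3.7] p [0.5796 0.1245 0.1541] z [ 0.719 -0.262 -0.643] y [0.345 0.939 0.003] F [ 0.19 -0.14 -1.25] M [ 0.22  0.64 -0.02] w 0.0515
g0 [0.5365 0.1402 0.1927] dist 0.0347 rot [-0.    1.85 -0.23] N 4
[[0.0072,-0.0001,0.0055,-0,0.46,-0.06],[0.0071,-0.0001,0.0056,-0,0.46,-0.06],[0.0071,-0,0.0056,-0,0.46,-0.06],[0.007,-0,0.0057,-0,0.46,-0.06]]
```

>>> {"api": "servo_tool", "payload": {"deltas": [[0.0072, 0, 0.0055, 0, 0.46, 0], [0.0071, 0, 0.0056, 0, 0.46, 0], [0.0071, 0, 0.0056, 0, 0.46, 0], [0.007, 0, 0.0057, 0, 0.46, 0], [0, 0, 0, 0, 0, 0], [0, 0, 0, 0, 0, 0]]}}

```text
time: 8.73
position: [0.5781, 0.1252, 0.118]
eef_rot: [[-0.626, 0.344, 0.7], [0.231, 0.939, -0.255], [-0.745, 0.003, -0.667]]
wrist_force: [0.0, 0.1, -1.5]
width: 0.0513
```

```bash
python3 - <<'E'
from pl import *
look('scene','s8',365,225,4); s=state(); print(s['position']-.06*s['eef_rot'][:,2])
canfit('s8',[.540,.1365],.05)
print(s['eef_rot'].T@np.array([0,0,-1]))
E
```

```text
t 8.73 J [ 11.8  23.7 108.2 -79.3  23.6  11. ] p [0.5781 0.1252 0.118 ] z [ 0.7   -0.255 -0.667] y [0.344 0.939 0.003] F [ 0.03  0.08 -1.53] M [ 0.2   0.53 -0.01] w 0.0513
s8 crop origin 265 150 x 4
t 8.78 J [ 11.8  23.7 108.1 -79.3  23.6  11. ] p [0.5782 0.1252 0.1183] z [ 0.7   -0.254 -0.667] y [0.344 0.939 0.003] F [-0.44  0.72 -3.32] M [ 0.16  0.56 -0.02] w 0.0516
[0.5361 0.1405 0.1583]
s8 430 base xy [0.5377 0.1374] tilt(deg) x,y [0.0918 0.4362] rms 0.0018979779167067894 lowz 0.060795458844898134
[ 0.745  -0.0028  0.6671]
```

View pics/s8.png

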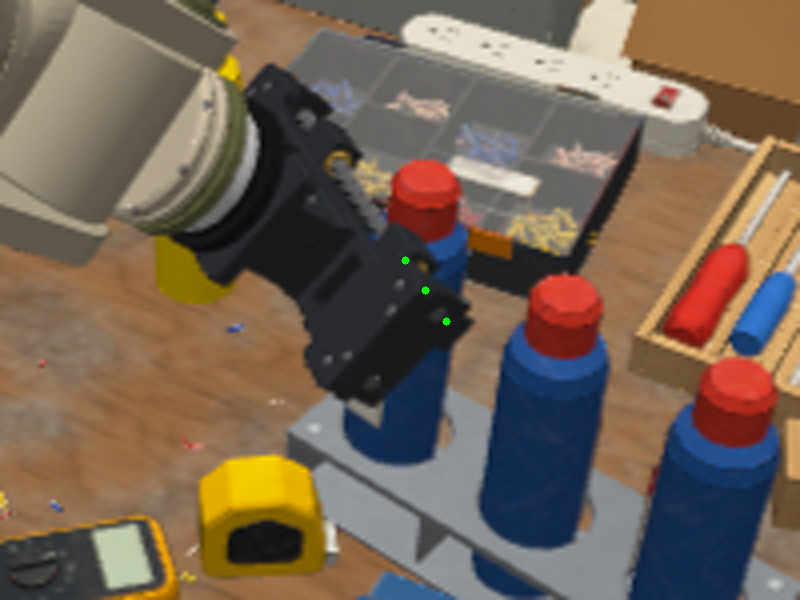

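```bash
python3 - <<'E'
from pl import *
grows([.5372,.1400,.152],Rup(-8,41.9),N=5)
E
```

```text
t 8.78 J [ 11.8  23.7 108.1 -79.3  23.6  11. ] p [0.5782 0.1252 0.1183] z [ 0.7   -0.254 -0.667] y [0.344 0.939 0.003] F [-0.44  0.72 -3.32] M [ 0.16  0.56 -0.02] w 0.0516
g0 [0.5361 0.1405 0.1583] dist 0.0064 rot [-8.92  0.08 -8.21] N 5
[[0.0008,0.0018,0.001,-1.78,0.02,-1.64],[0.0008,0.0018,0.001,-1.78,0.02,-1.64],[0.0008,0.0018,0.001,-1.78,0.02,-1.64],[0.0008,0.0018,0.001,-1.78,0.02,-1.64],[0.0008,0.0018,0.001,-1.78,0.02,-1.64]]
```

>>> {"api": "servo_tool", "payload": {"deltas": [[0.0008, 0.0018, 0.001, -1.78, 0.02, -1.64], [0.0008, 0.0018, 0.001, -1.78, 0.02, -1.64], [0.0008, 0.0018, 0.001, -1.78, 0.02, -1.64], [0.0008, 0.0018, 0.001, -1.78, 0.02, -1.64], [0.0008, 0.0018, 0.001, -1.78, 0.02, -1.64], [0, 0, 0, 0, 0, 0]]}}

```text
time: 9.28
position: [0.5846, 0.1354, 0.121]
eef_rot: [[-0.672, 0.141, 0.727], [0.095, 0.99, -0.104], [-0.735, -0.001, -0.678]]
wrist_force: [-0.2, 0.0, -2.1]
width: 0.0514
```

```bash
python3 - <<'E'
from pl import *
look('scene','s9',365,225,4); s=state(); print(s['position']-.06*s['eef_rot'][:,2])
canfit('s9',[.540,.1365],.05)
look('top','t9',385,220,4)
print(s['eef_rot'].T@np.array([0,0,-1]))
E
```

```text
t 9.28 J [  7.2  21.9 110.1 -81.3  11.3   1.6] p [0.5846 0.1354 0.121 ] z [ 0.727 -0.104 -0.678] y [ 0.141  0.99  -0.001] F [-0.23  0.02 -2.09] M [0.09 0.61 0.01] w 0.0514
s9 crop origin 265 150 x 4
t 9.33 J [  7.2  21.9 110.1 -81.4  11.5   1.8] p [0.5845 0.1353 0.1208] z [ 0.727 -0.106 -0.678] y [ 0.143  0.99  -0.001] F [-0.42  0.92 -1.9 ] M [ 0.07  0.61 -0.01] w 0.0514
[0.5408 0.1416 0.1615]
s9 256 base xy [0.5409 0.1386] tilt(deg) x,y [0.1021 1.1702] rms 0.0013140785231693167 lowz 0.060112162763087576
t 9.33 J [  7.2  21.9 110.1 -81.4  11.5   1.8] p [0.5845 0.1353 0.1208] z [ 0.727 -0.106 -0.678] y [ 0.143  0.99  -0.001] F [-0.42  0.92 -1.9 ] M [ 0.07  0.61 -0.01] w 0.0514
t9 crop origin 285 145 x 4
[0.7346 0.001  0.6785]
```

View pics/s9.png

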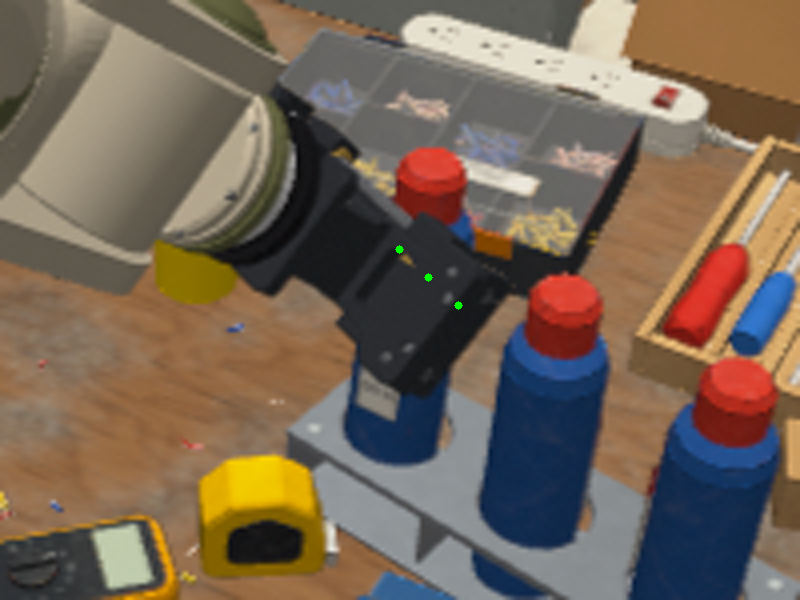

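View pics/t9.png

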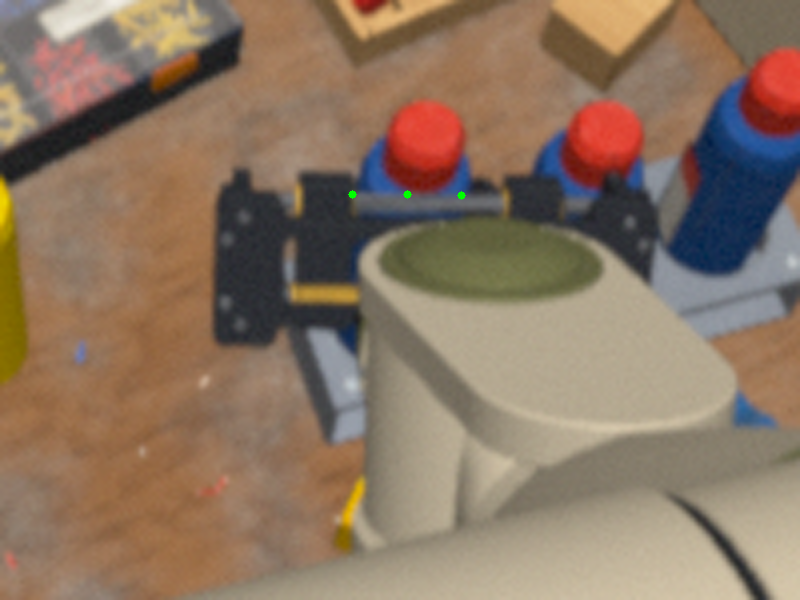

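```bash
cat > fk.py <<'E'
import numpy as np
from scipy.spatial.transform import Rotation as Rn
from scipy.optimize import least_squares
D=[([64.1,21.8,74.4,0,83.9,-12.3],[.1289,.5344,.1992],[-.001,-.001,-1],[.235,.972,-.001]),
([27.8,16.7,93.5,20.8,72.5,-27.5],[.2895,.3964,.1549],[-.18,.288,-.941],[.671,.735,.096]),
([-5.6,29.3,92.3,37.5,78.5,-36.1],[.4653,.2461,.1057],[-.178,.617,-.766],[.961,.277,0]),
([2.1,36.4,97.3,43.2,65.3,-39.6],[.4451,.3137,.0234],[-.179,.616,-.767],[.96,.281,.001]),
([5.7,40.6,98.4,46.9,59.8,-41.8],[.4362,.3451,-.0163],[-.178,.616,-.767],[.96,.28,.001]),
([5.7,26,90.9,40.5,75.9,-25.3],[.4354,.3449,.1401],[-.18,.616,-.767],[.96,.28,-.001]),
([16.4,15.7,90.4,2.3,62.5,-26.],[.4542,.2666,.1678],[.18,.09,-.979],[.731,.654,.195]),
([26.7,10,105.2,-57,41.6,-6.5],[.482,.194,.2301],[.717,-.263,-.646],[.343,.939,-.001]),
([12.2,20.4,106.6,-73.1,25.2,3.7],[.5796,.1245,.1541],[.719,-.262,-.643],[.345,.939,.003]),
([11.8,23.7,108.1,-79.3,23.6,11.],[.5782,.1252,.1183],[.7,-.254,-.667],[.344,.939,.003]),
([7.2,21.9,110.1,-81.4,11.5,1.8],[.5845,.1353,.1208],[.727,-.106,-.678],[.143,.99,-.001])]
def fk(J,P):
    a1,d1,L2,a3,L4,L6=P; j=np.radians(J)
    R=Rn.from_euler('z',j[0]); 
    sh=np.array([a1,0,d1]); R2=R*Rn.from_euler('y',j[1]); R3=R*Rn.from_euler('y',j[1]+j[2])
    el=R.apply(sh)+R2.apply([0,0,L2]); wr=el+R3.apply([a3,0,L4])
    R6=R3*Rn.from_euler('z',S[0]*j[3])*Rn.from_euler('y',j[4])*Rn.from_euler('z',S[1]*j[5])
    Rt=R6*Rn.from_euler('z',S[2],degrees=True)
    return wr+R6.apply([0,0,L6]),Rt.as_matrix(),wr
S=[1,1,90]
best=None
for s0 in(1,-1):
  for s1 in(1,-1):
    for s2 in(90,-90,0,180):
      S[:]=[s0,s1,s2]
      e=sum(np.linalg.norm(fk(J,[0]*6)[1][:,2]-z)+np.linalg.norm(fk(J,[0]*6)[1][:,1]-y) for J,p,z,y in D)
      if best is None or e<best[0]: best=(e,list(S))
S[:]=best[1]
P=least_squares(lambda P:np.concatenate([fk(J,P)[0]-p for J,p,z,y in D]),[.05,.4,.4,0,.4,.3]).x
def ik(p,R,J0):
    lo=np.array([-178,-50,13,-81,10.2,-165]);hi=np.array([178,133,142,261,163,165])
    def f(J):
        q,Rq,_=fk(J,P); return np.r_[(q-p)*10,(Rn.from_matrix(Rq).inv()*Rn.from_matrix(R)).as_rotvec()*3]
    s=least_squares(f,np.clip(J0,lo+.1,hi-.1),bounds=(lo,hi)); return s.x,np.linalg.norm(s.fun)
if __name__=='__main__': print(best,P.round(4)); print([np.round(1e3*(fk(J,P)[0]-p),1) for J,p,z,y in D])
E
python3 fk.py; python3 - <<'E'
from fk import *; from pl import Rup
J0=D[9][0]
for tilt in (42,):
  for psi in(-20,-30,-40,-50,-60,-75):
    for gz in(.158,.128):
      R=Rup(psi,tilt); J,e=ik(np.array([.5385,.139,gz])+.06*R[:,2],R,J0); print(tilt,psi,gz,J.round(1),round(e,4),fk(J,P)[2].round(3))
E
```

```text
(np.float64(0.02206073855445881), [1, 1, 90]) [-0.0534  0.129   0.6472  0.1548  0.3817  0.3398]
[array([110.9, -40.5,  -4.2]), array([ 36. , -94.7,  -2.6]), array([-21. , -86. ,  -4.6]), array([ -6.3, -86.2,  -9.9]), array([  2.3, -85.9, -13.5]), array([  2.2, -86.2,  -1. ]), array([  34.3, -110.2,   -3.1]), array([  64. , -131.2,   14.3]), array([  40.1, -132.1,    9.6]), array([  39.7, -132.6,    7.2]), array([  27.8, -125.5,    7.9])]
42 -20 0.158 [ 31.5  25.1 106.7 -71.9  37.7  17.6] 0.0 [0.343 0.21  0.345]
42 -20 0.128 [ 31.5  28.3 108.4 -78.1  36.5  25.4] 0.0 [0.343 0.21  0.315]
42 -30 0.158 [ 34.1  26.7 102.8 -65.1  47.5  19.6] 0.0 [0.358 0.243 0.345]
42 -30 0.128 [ 34.1  29.6 104.4 -69.1  45.7  25.4] 0.0 [0.358 0.243 0.315]
42 -40 0.158 [ 35.7  28.4  98.5 -59.5  56.7  22.1] 0.0 [0.379 0.273 0.345]
42 -40 0.128 [ 35.7  31.2 100.  -62.   54.7  26.5] 0.0 [0.379 0.273 0.315]
42 -50 0.158 [ 36.4  30.4  93.8 -54.6  65.5  24.8] 0.0 [0.405 0.298 0.345]
42 -50 0.128 [ 36.4  32.9  95.2 -56.1  63.3  28.4] 0.0 [0.405 0.298 0.315]
42 -60 0.158 [ 36.3  32.4  88.9 -50.3  73.9  27.8] 0.0 [0.435 0.319 0.345]
42 -60 0.128 [ 36.3  34.7  90.3 -51.2  71.5  30.8] 0.0 [0.435 0.319 0.315]
42 -75 0.158 [ 35.   35.4  81.5 -44.4  85.6  32.9] 0.0 [0.485 0.34  0.345]
42 -75 0.128 [ 35.   37.6  82.9 -44.7  83.1  35.3] 0.0 [0.485 0.34  0.315]
```

```bash
sed -i 's/a1,d1,L2,a3,L4,L6=P; j/a1,d1,L2,a3,L4,L6,b1,b4,c6,b6=P; j/; s/wr+R6.apply(\[0,0,L6\])/wr+R4.apply([c6,b4,0])+R5.apply([b6,0,0])+R6.apply([0,0,L6])/; s/sh=np.array(\[a1,0,d1\])/sh=np.array([a1,b1,d1])/; s/\[0\]\*6/[0]*10/g; s/\[.05,.4,.4,0,.4,.3\]/[.05,.4,.4,0,.4,.3,0,0,0,0]/' fk.py
sed -i "s/    R6=R3/    R4=R3*Rn.from_euler('z',S[0]*j[3]); R5=R4*Rn.from_euler('y',j[4])\n    R6=R3/" fk.py
python3 fk.py; cat > ikt.py <<'E'
from fk import *; from pl import Rup
J0=D[9][0]
for psi in(-20,-30,-40,-50,-60,-75):
    for gz in(.158,.128):
      R=Rup(psi,42); J,e=ik(np.array([.5385,.139,gz])+.06*R[:,2],R,J0); print(psi,gz,J.round(1),round(e,4))
E
python3 ikt.py
```

```text
(np.float64(0.02206073855445881), [1, 1, 90]) [-9.000e-04  1.303e-01  5.392e-01  1.046e-01  3.513e-01  2.902e-01
  1.173e-01  2.000e-04 -6.000e-04 -2.000e-04]
[array([-0. , -0.1,  0.2]), array([-0.4, -0.3, -0. ]), array([-0.2, -0.2, -0.4]), array([-0.2,  0.2,  0.2]), array([ 0.1, -0. , -0.1]), array([ 0.5, -0.1,  0.2]), array([ 0.1,  0.3, -0. ]), array([ 0.2, -0.2, -0.2]), array([-0.2,  0.6, -0.1]), array([ 0.3, -0.3,  0.2]), array([-0.1, -0.1,  0.2])]
-20 0.158 [ 11.5  23.8 107.8 -78.5  23.4   9.8] 0.0
-20 0.128 [ 11.6  26.6 107.9 -81.   23.2  13.3] 0.0949
-30 0.158 [ 14.7  25.5 104.2 -71.3  33.5  11.4] 0.0
-30 0.128 [ 14.7  28.7 105.9 -78.6  32.2  20.1] 0.0
-40 0.158 [ 17.1  27.4 100.1 -65.4  43.3  13.8] 0.0
-40 0.128 [ 17.1  30.4 101.7 -70.1  41.6  20.2] 0.0
-50 0.158 [ 18.7  29.5  95.5 -60.4  52.8  16.7] 0.0
-50 0.128 [ 18.7  32.3  97.1 -63.5  50.7  21.6] 0.0
-60 0.158 [ 19.7  31.7  90.7 -56.   61.8  19.7] 0.0
-60 0.128 [ 19.7  34.4  92.3 -58.   59.6  23.7] 0.0
-75 0.158 [ 19.9  35.1  83.4 -50.1  74.7  24.8] 0.0
-75 0.128 [ 19.9  37.5  84.9 -51.   72.3  27.9] 0.0
```

>>> {"api": "servo_tool", "payload": {"deltas": [[-0.0073, 0, -0.0068, 0, 0, 0], [-0.0073, 0, -0.0068, 0, 0, 0], [-0.0073, 0, -0.0068, 0, 0, 0], [-0.0073, 0, -0.0068, 0, 0, 0], [0, 0, 0, 0, 0, 0]]}}

```text
time: 9.8
position: [0.5846, 0.1363, 0.1618]
eef_rot: [[-0.671, 0.142, 0.728], [0.096, 0.99, -0.105], [-0.735, -0.0, -0.678]]
wrist_force: [0.2, 0.7, -1.7]
width: 0.0514
```

```bash
python3 - <<'E'
from pl import *
grows([.5372,.1400,.2],Rup(-50,41.9),wmax=4.5)
E
```

```text
t 9.8 J [  7.3  17.6 107.1 -51.9  14.4 -28.4] p [0.5846 0.1363 0.1618] z [ 0.728 -0.105 -0.678] y [ 0.142  0.99  -0.   ] F [ 0.15  0.7  -1.65] M [0.12 0.57 0.05] w 0.0514
g0 [0.5409 0.1426 0.2025] dist 0.0051 rot [30.95 -0.72 28.15] N 10
[[0.0004,-0.0035,-0.0002,3.09,-0.07,2.82],[0.0004,-0.0036,-0.0001,3.09,-0.07,2.82],[0.0004,-0.0036,-0.0001,3.09,-0.07,2.82],[0.0004,-0.0036,-0.0001,3.09,-0.07,2.82],[0.0003,-0.0036,-0.0001,3.09,-0.07,2.82],[0.0003,-0.0036,-0.0001,3.09,-0.07,2.82],[0.0003,-0.0037,-0,3.09,-0.07,2.82],[0.0003,-0.0037,-0,3.09,-0.07,2.82],[0.0003,-0.0037,0,3.09,-0.07,2.82],[0.0002,-0.0037,0,3.09,-0.07,2.82]]
```

>>> {"api": "servo_tool", "payload": {"deltas": [[0.0004, -0.0035, -0.0002, 3.09, -0.07, 2.82], [0.0004, -0.0036, -0.0001, 3.09, -0.07, 2.82], [0.0004, -0.0036, -0.0001, 3.09, -0.07, 2.82], [0.0004, -0.0036, -0.0001, 3.09, -0.07, 2.82], [0.0003, -0.0036, -0.0001, 3.09, -0.07, 2.82], [0.0003, -0.0036, -0.0001, 3.09, -0.07, 2.82], [0.0003, -0.0037, 0, 3.09, -0.07, 2.82], [0.0003, -0.0037, 0, 3.09, -0.07, 2.82], [0.0003, -0.0037, 0, 3.09, -0.07, 2.82], [0.0002, -0.0037, 0, 3.09, -0.07, 2.82], [0, 0, 0, 0, 0, 0]]}}

```text
time: 10.72
position: [0.5661, 0.1059, 0.1575]
eef_rot: [[-0.429, 0.767, 0.477], [0.512, 0.641, -0.571], [-0.744, -0.001, -0.668]]
wrist_force: [-0.4, -0.4, -1.4]
width: 0.0516
```

```bash
python3 - <<'E'
from pl import *
look('scene','s10',365,225,4); s=state(); print(s['position']-.06*s['eef_rot'][:,2])
canfit('s10',[.540,.1365],.075)
look('top','t10',385,220,4);canfit('t10',[.538,.141],.075)
print(s['eef_rot'].T@np.array([0,0,-1]))
E
```

```text
t 10.72 J [ 18.9  26.2  93.  -56.9  56.1  10.8] p [0.5661 0.1059 0.1575] z [ 0.477 -0.571 -0.668] y [ 0.767  0.641 -0.001] F [-0.44 -0.45 -1.35] M [0.44 0.41 0.02] w 0.0516
s10 crop origin 265 150 x 4
t 10.77 J [ 18.9  26.1  93.2 -56.9  55.9  10.6] p [0.5659 0.1059 0.1574] z [ 0.478 -0.569 -0.669] y [ 0.765  0.644 -0.001] F [-0.74  0.12 -2.07] M [0.4  0.44 0.  ] w 0.052
[0.5372 0.1401 0.1975]
s10 1108 base xy [0.5373 0.1376] tilt(deg) x,y [ 2.0921 -0.8656] rms 0.0024019900205253727 lowz 0.08541358041867035
t 10.77 J [ 18.9  26.1  93.2 -56.9  55.9  10.6] p [0.5659 0.1059 0.1574] z [ 0.478 -0.569 -0.669] y [ 0.765  0.644 -0.001] F [-0.74  0.12 -2.07] M [0.4  0.44 0.  ] w 0.052
t10 crop origin 285 145 x 4
t10 151 base xy [0.3604 0.2188] tilt(deg) x,y [ 75.6102 -34.5486] rms 0.0020294046497246975 lowz 0.21551746120152335
[0.7437 0.0013 0.6685]
```

View pics/s10.png

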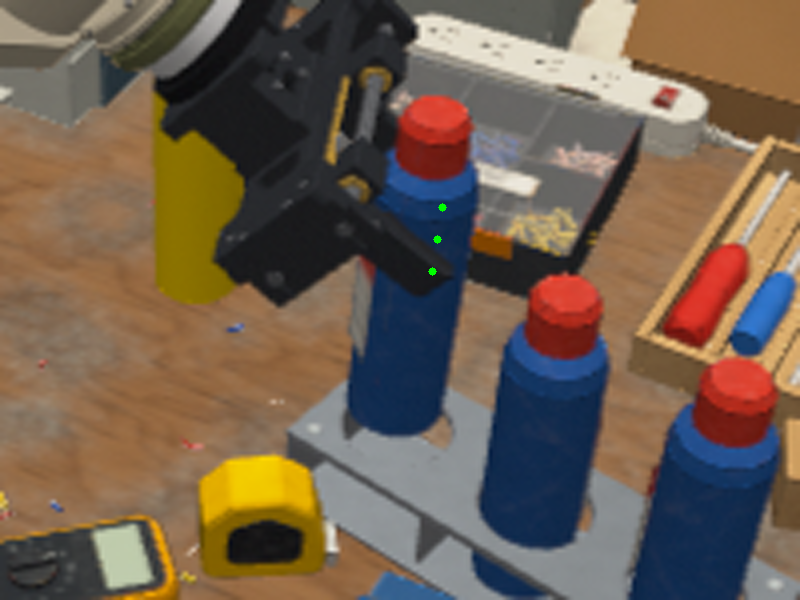

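View pics/t10.png

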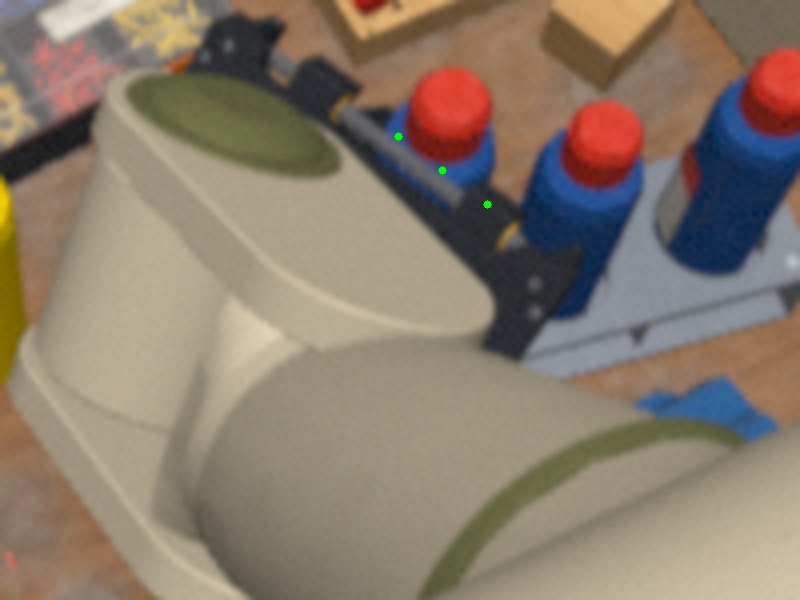

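```bash
python3 - <<'E'
from pl import *
f=dict(np.load('/tmp/s10.npz'))
cam=f['world_from_camera'][:3,3]
for z in(.068,.072,.076):
    p=ray(f,265+397/4-.4,150+434/4-.4,z); d=(p-cam)[:2]; d/=np.linalg.norm(d); print(z,p,'centre',p[:2]+.026*d)
I=cv2.imread('pics/s10.png')[330:480,300:500]; cv2.imwrite('pics/s10c.png',cv2.resize(I,None,fx=4,fy=4,interpolation=cv2.INTER_CUBIC))
E
```

```text
0.068 [0.5235 0.1214 0.068 ] centre [0.5429 0.1387]
0.072 [0.5205 0.1187 0.072 ] centre [0.5399 0.136 ]
0.076 [0.5174 0.116  0.076 ] centre [0.5368 0.1333]
```

View pics/s10c.png

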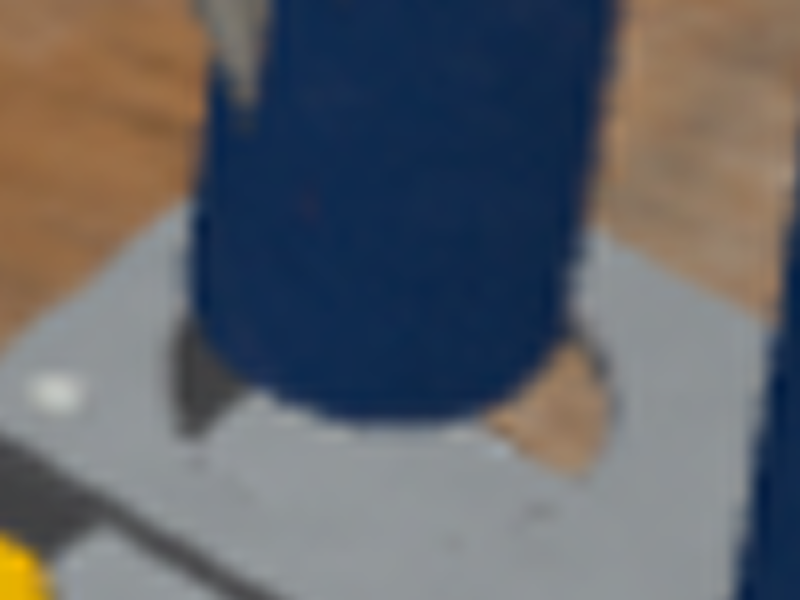

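>>> {"api": "servo_tool", "payload": {"deltas": [[0.0074, 0, 0.0067, 0, 0, 0], [0.0074, 0, 0.0067, 0, 0, 0], [0.0074, 0, 0.0067, 0, 0, 0], [0.0074, 0, 0.0067, 0, 0, 0], [0, 0, 0, 0, 0, 0], [0, 0, 0, 0, 0, 0]]}}

```text
time: 11.32
position: [0.5652, 0.105, 0.1178]
eef_rot: [[-0.432, 0.765, 0.477], [0.511, 0.644, -0.569], [-0.743, -0.002, -0.669]]
wrist_force: [0.1, 1.5, -1.8]
width: 0.0517
```

```bash
python3 - <<'E'
from pl import *
look('scene','s11',365,235,5); s=state(); print(s['position']-.06*s['eef_rot'][:,2])
canfit('s11',[.540,.1365],.045)
E
```

```text
t 11.32 J [ 18.8  29.5  95.8 -60.5  52.8  16.7] p [0.5652 0.105  0.1178] z [ 0.477 -0.569 -0.669] y [ 0.765  0.644 -0.002] F [ 0.07  1.54 -1.78] M [ 0.42  0.46 -0.05] w 0.0517
s11 crop origin 285 175 x 5
t 11.37 J [ 18.8  29.4  95.7 -60.5  52.8  16.7] p [0.5654 0.1051 0.1183] z [ 0.478 -0.569 -0.669] y [ 0.765  0.644 -0.002] F [-0.59  0.57 -1.84] M [0.4  0.39 0.03] w 0.0515
[0.5368 0.1392 0.1585]
s11 932 base xy [0.5362 0.1362] tilt(deg) x,y [ 2.3799 -0.8068] rms 0.002366505493542957 lowz 0.05597879347184972
```

View pics/s11.png

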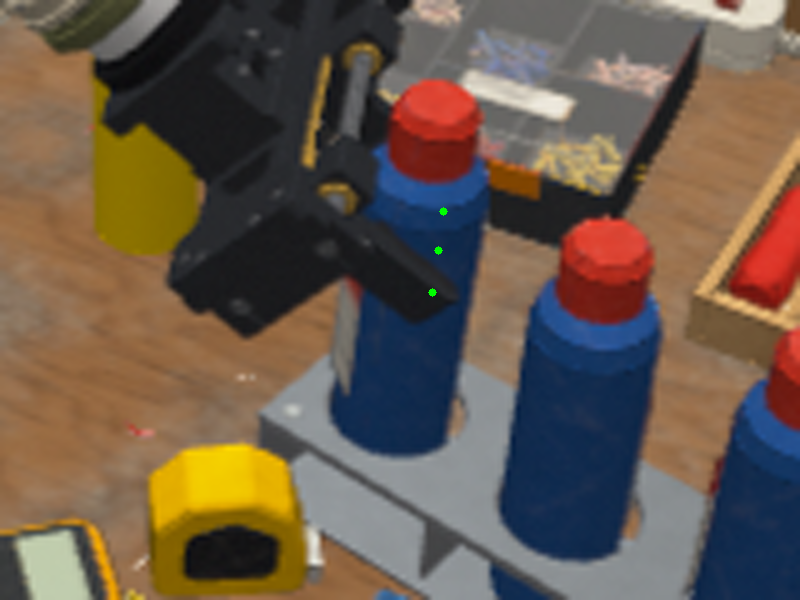

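```bash
python3 - <<'E'
from pl import *
grows([.5368,.1400,.134],Rup(-50,40.3),N=4)
E
```

```text
t 11.37 J [ 18.8  29.4  95.7 -60.5  52.8  16.7] p [0.5654 0.1051 0.1183] z [ 0.478 -0.569 -0.669] y [ 0.765  0.644 -0.002] F [-0.59  0.57 -1.84] M [0.4  0.39 0.03] w 0.0515
g0 [0.5368 0.1392 0.1585] dist 0.0245 rot [-0.   -1.7   0.11] N 4
[[0.0042,0.0001,0.004,-0,-0.43,0.03],[0.0042,0.0001,0.004,-0,-0.43,0.03],[0.0043,0.0001,0.0039,-0,-0.43,0.03],[0.0043,0.0001,0.0039,-0,-0.43,0.03]]
```

>>> {"api": "servo_tool", "payload": {"deltas": [[0.0042, 0, 0.004, 0, -0.43, 0], [0.0042, 0, 0.004, 0, -0.43, 0], [0.0043, 0, 0.0039, 0, -0.43, 0], [0.0043, 0, 0.0039, 0, -0.43, 0], [0, 0, 0, 0, 0, 0], [0, 0, 0, 0, 0, 0]]}}

```text
time: 11.87
position: [0.566, 0.1049, 0.0953]
eef_rot: [[-0.417, 0.765, 0.491], [0.494, 0.644, -0.584], [-0.763, -0.001, -0.647]]
wrist_force: [0.0, 0.1, -1.9]
width: 0.052
```

```bash
python3 - <<'E'
from pl import *
look('scene','s12',365,235,5); s=state(); print(s['position']-.06*s['eef_rot'][:,2])
canfit('s12',[.540,.1365],.045)
f=dict(np.load('/tmp/s12.npz')); P=cloud(f);I=f['pixels'].astype(int)
red=(I[...,0]>I[...,2]+80)&(I[...,0]>I[...,1]+80)&(np.hypot(P[...,0]-.54,P[...,1]-.136)<.04); print('cap top z',np.percentile(P[red][:,2],[90,97]))
for c in((.5535,.05),(.57,-.04)):
    red=(I[...,0]>I[...,2]+80)&(I[...,0]>I[...,1]+80)&(np.hypot(P[...,0]-c[0],P[...,1]-c[1])<.04); print('ref cap',np.percentile(P[red][:,2],[90,97]))
E
```

```text
t 11.87 J [ 19.4  32.1  97.4 -65.3  51.8  23.1] p [0.566  0.1049 0.0953] z [ 0.491 -0.584 -0.647] y [ 0.765  0.644 -0.001] F [ 0.01  0.07 -1.9 ] M [0.44 0.38 0.05] w 0.052
s12 crop origin 285 175 x 5
t 11.92 J [ 19.4  32.1  97.4 -65.3  51.8  23.1] p [0.566  0.1048 0.0953] z [ 0.491 -0.584 -0.647] y [ 0.765  0.644 -0.001] F [ 0.41 -0.03 -2.85] M [ 0.41  0.33 -0.  ] w 0.0515
[0.5365 0.1399 0.1341]
s12 757 base xy [0.5387 0.1338] tilt(deg) x,y [1.3876 0.9826] rms 0.002738981539000647 lowz 0.05634316552738243
cap top z [0.1996 0.2005]
ref cap [0.1995 0.2003]
ref cap [0.1995 0.2001]
```

View pics/s12.png

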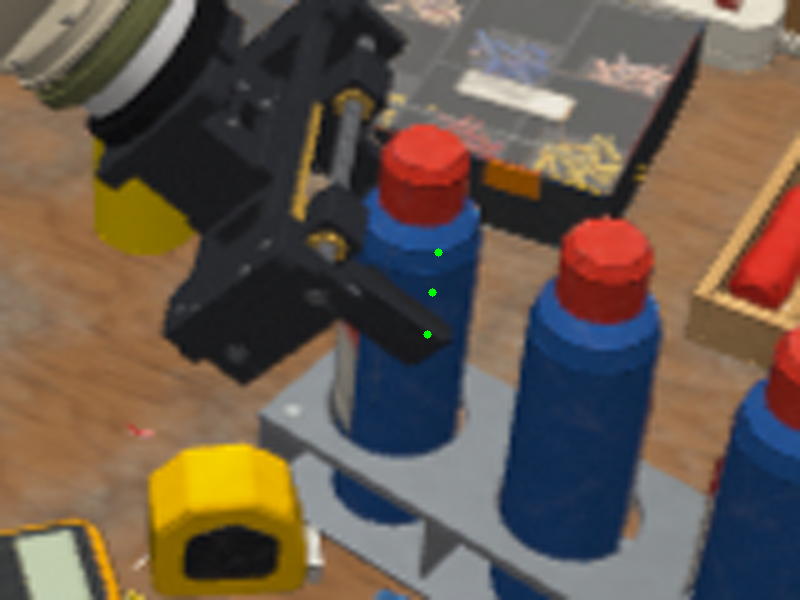

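>>> {"api": "servo_tool", "payload": {"deltas": [[0, 0, 0, 0, 0, 0], [0, 0, 0, 0, 0, 0], [0, 0, 0, 0, 0, 0], [0, 0, 0, 0, 0, 0], [0, 0, 0, 0, 0, 0], [0, 0, 0, 0, 0, 0]], "hand": 0.85}}

```text
time: 12.42
position: [0.5658, 0.1047, 0.0948]
eef_rot: [[-0.417, 0.766, 0.49], [0.494, 0.643, -0.585], [-0.763, -0.002, -0.647]]
wrist_force: [-0.4, 0.1, -0.0]
width: 0.0746
```

```bash
python3 - <<'E'
from pl import *
look('scene','s13',365,235,5)
canfit('s13',[.540,.1365],.045)
E
```

```text
t 12.42 J [ 19.4  32.2  97.4 -65.3  51.8  23.2] p [0.5658 0.1047 0.0948] z [ 0.49  -0.585 -0.647] y [ 0.766  0.643 -0.002] F [-0.4   0.07 -0.05] M [0.25 0.23 0.04] w 0.0746
s13 crop origin 285 175 x 5
s13 747 base xy [0.5386 0.1339] tilt(deg) x,y [1.1434 1.0414] rms 0.0025507399347568186 lowz 0.055627844012297735
```

View pics/s13.png

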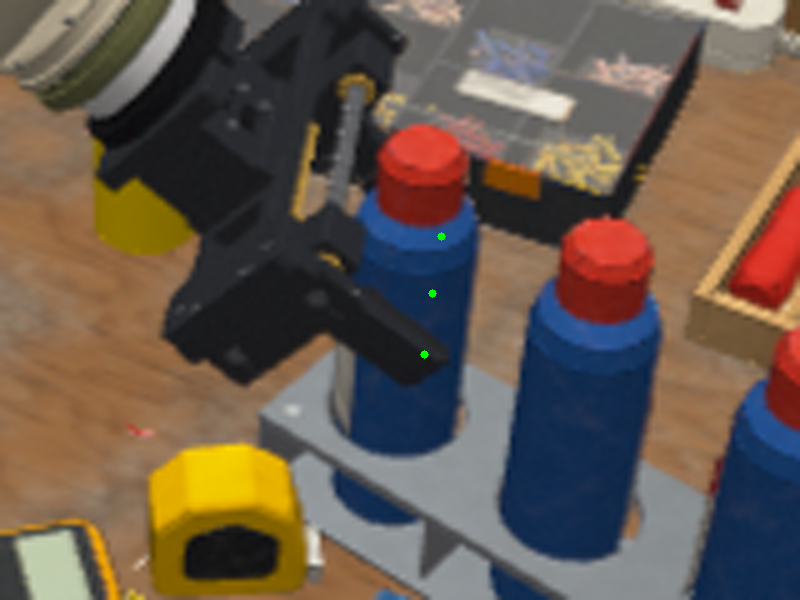

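>>> {"api": "servo_tool", "payload": {"deltas": [[0, 0, -0.01, 0, 0, 0], [0, 0, -0.015, 0, 0, 0], [0, 0, -0.018, 0, 0, 0], [0, 0, -0.02, 0, 0, 0], [0, 0, -0.02, 0, 0, 0], [0, 0, -0.02, 0, 0, 0], [0, 0, -0.02, 0, 0, 0], [0, 0, -0.02, 0, 0, 0], [0, 0, -0.02, 0, 0, 0]]}}

```text
time: 13.22
position: [0.4848, 0.2009, 0.2011]
eef_rot: [[-0.418, 0.765, 0.49], [0.495, 0.644, -0.584], [-0.762, -0.002, -0.647]]
wrist_force: [0.7, -0.1, 0.3]
width: 0.0751
```

```bash
python3 - <<'E'
from pl import *
look('scene','s14',365,225,4); canfit('s14',[.540,.1365],.05)
a=np.radians(9.4); R=Rzy([0,0,-1],[np.cos(a),np.sin(a),0])
grows([.5534,.049,.33],R,wmax=5)
from fk import ik,P
for g in((.5534,.049),(.568,-.04)):
    for z in(.33,.16): print(ik(np.array([*g,z-.06]),R,[-7,20,95,0,65,-16]))
E
```

```text
t 13.22 J [ 33.7  23.1  90.6 -53.6  70.3  14.8] p [0.4848 0.2009 0.2011] z [ 0.49  -0.584 -0.647] y [ 0.765  0.644 -0.002] F [ 0.74 -0.09  0.33] M [0.25 0.21 0.05] w 0.0751
s14 crop origin 265 150 x 4
s14 959 base xy [0.5384 0.1342] tilt(deg) x,y [1.0731 0.8991] rms 0.0022607891317121777 lowz 0.06057328524357143
t 13.27 J [ 33.9  23.   90.4 -53.5  70.4  14.7] p [0.4845 0.2029 0.2035] z [ 0.493 -0.582 -0.647] y [0.764 0.645 0.002] F [-1.73  1.63  2.09] M [ 0.22  0.28 -0.02] w 0.0749
g0 [0.4549 0.2378 0.2423] dist 0.2303 rot [13.45 48.42 28.74] N 13
[[-0.0116,-0.0046,0.0077,1.03,3.72,2.21],[-0.0122,-0.0038,0.0067,1.03,3.72,2.21],[-0.0127,-0.0031,0.0057,1.03,3.72,2.21],[-0.0131,-0.0023,0.0046,1.03,3.72,2.21],[-0.0134,-0.0016,0.0035,1.03,3.72,2.21],[-0.0136,-0.0009,0.0024,1.03,3.72,2.21],[-0.0137,-0.0002,0.0013,1.03,3.72,2.21],[-0.0137,0.0005,0.0001,1.03,3.72,2.21],[-0.0136,0.0012,-0.0011,1.03,3.72,2.21],[-0.0134,0.0019,-0.0023,1.03,3.72,2.21],[-0.0131,0.0025,-0.0035,1.03,3.72,2.21],[-0.0127,0.0031,-0.0046,1.03,3.72,2.21]]
[[-0.0122,0.0036,-0.0058,1.03,3.72,2.21]]
(array([ -7.1487,  20.1184,  65.4199,   0.    ,  94.4616, -16.5487]), np.float64(1.2463767861857602e-15))
(array([ -7.1487,  27.5546,  82.4911,   0.    ,  69.9543, -16.5487]), np.float64(8.135094818992978e-16))
(array([-15.9358,  21.611 ,  63.1286,   0.    ,  95.2604, -25.3358]), np.float64(1.8335585606784108e-13))
(array([-15.9358,  28.7827,  80.2081,   0.    ,  71.0092, -25.3358]), np.float64(2.8194840276550295e-13))
```

View pics/s14.png

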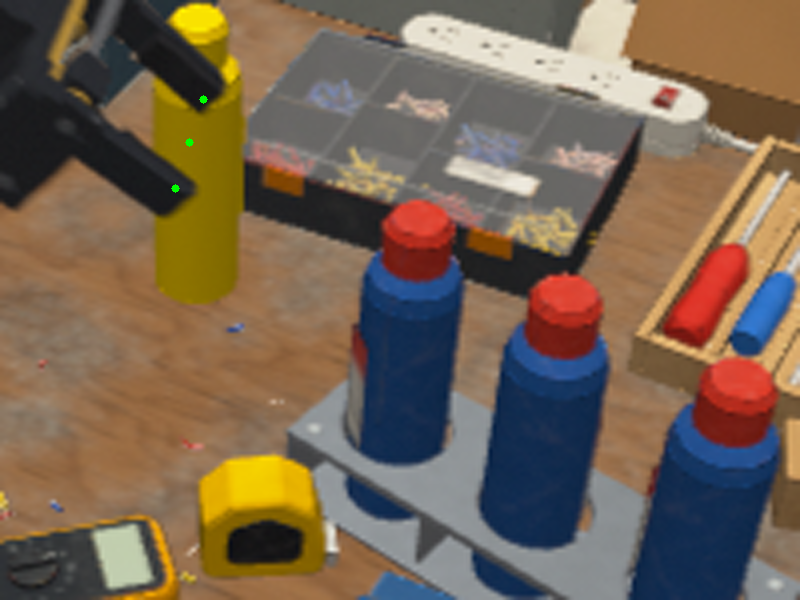

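>>> {"api": "servo_tool", "payload": {"deltas": [[-0.0116, -0.0046, 0.0077, 1.03, 3.72, 2.21], [-0.0122, -0.0038, 0.0067, 1.03, 3.72, 2.21], [-0.0127, -0.0031, 0.0057, 1.03, 3.72, 2.21], [-0.0131, -0.0023, 0.0046, 1.03, 3.72, 2.21], [-0.0134, -0.0016, 0.0035, 1.03, 3.72, 2.21], [-0.0136, -0.0009, 0.0024, 1.03, 3.72, 2.21], [-0.0137, -0.0002, 0.0013, 1.03, 3.72, 2.21], [-0.0137, 0.0005, 0.0001, 1.03, 3.72, 2.21], [-0.0136, 0.0012, -0.0011, 1.03, 3.72, 2.21], [-0.0134, 0.0019, -0.0023, 1.03, 3.72, 2.21], [-0.0131, 0.0025, -0.0035, 1.03, 3.72, 2.21], [-0.0127, 0.0031, -0.0046, 1.03, 3.72, 2.21]], "hand": 1}}

```text
time: 14.27
position: [0.5489, 0.0567, 0.2609]
eef_rot: [[-0.198, 0.98, 0.027], [0.978, 0.199, -0.061], [-0.065, 0.014, -0.998]]
wrist_force: [0.2, 1.4, -0.4]
width: 0.088
```

>>> {"api": "servo_tool", "payload": {"deltas": [[-0.0122, 0.0036, -0.0058, 1.03, 3.72, 2.21], [0, 0, 0, 0, 0, 0], [0, 0, 0, 0, 0, 0]]}}

```text
time: 14.52
position: [0.5548, 0.0454, 0.2667]
eef_rot: [[-0.16, 0.987, -0.002], [0.987, 0.16, -0.004], [-0.004, -0.002, -1.0]]
wrist_force: [-0.9, 0.4, -0.2]
width: 0.0881
```

```bash
python3 - <<'E'
from pl import *
a=np.radians(9.4); R=Rzy([0,0,-1],[np.cos(a),np.sin(a),0])
grows([.5534,.049,.23],R,wmax=5)
look('scene','s15',390,215,4); look('top','t15',420,200,4)
E
```

```text
t 14.52 J [ -7.4  20.4  65.5  -0.2  94.2 -16.6] p [0.5548 0.0454 0.2667] z [-0.002 -0.004 -1.   ] y [ 0.987  0.16  -0.002] F [-0.93  0.39 -0.18] M [-0.1   0.09  0.02] w 0.0881
g0 [0.555  0.0456 0.3267] dist 0.0967 rot [-0.14  0.2  -0.19] N 6
[[0.0007,-0.0001,0.0161,-0.02,0.03,-0.03],[0.0007,-0.0001,0.0161,-0.02,0.03,-0.03],[0.0007,-0.0001,0.0161,-0.02,0.03,-0.03],[0.0007,-0.0001,0.0161,-0.02,0.03,-0.03],[0.0007,-0.0001,0.0161,-0.02,0.03,-0.03],[0.0006,-0.0001,0.0161,-0.02,0.03,-0.03]]
t 14.52 J [ -7.4  20.4  65.5  -0.2  94.2 -16.6] p [0.5548 0.0454 0.2667] z [-0.002 -0.004 -1.   ] y [ 0.987  0.16  -0.002] F [-0.93  0.39 -0.18] M [-0.1   0.09  0.02] w 0.0881
s15 crop origin 290 140 x 4
t 14.57 J [ -7.3  20.4  65.5  -0.2  94.2 -16.6] p [0.5543 0.0463 0.2666] z [-0.002 -0.004 -1.   ] y [ 0.987  0.162 -0.003] F [0.25 0.44 0.54] M [-0.06  0.05 -0.02] w 0.0879
t15 crop origin 320 125 x 4
```

View pics/s15.png

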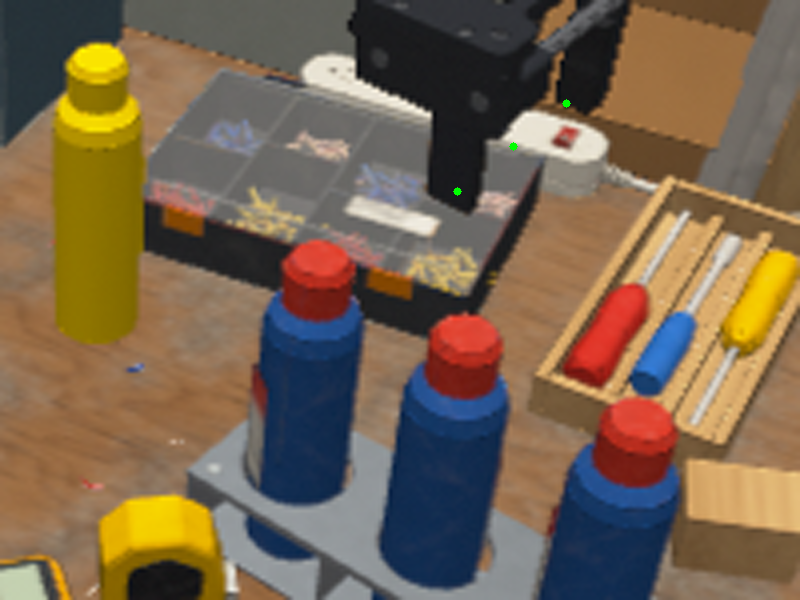

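View pics/t15.png

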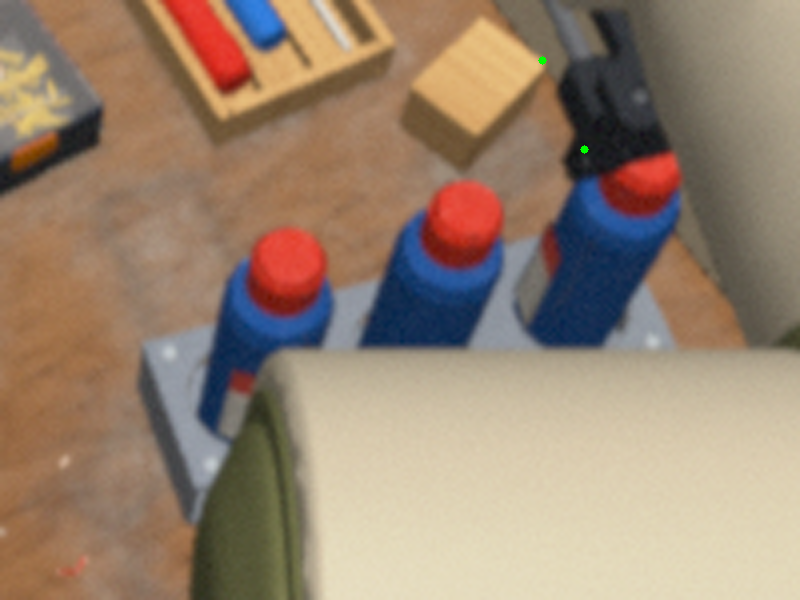

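>>> {"api": "servo_tool", "payload": {"deltas": [[0.0007, 0, 0.0161, 0, 0, 0], [0.0006, 0, 0.0161, 0, 0, 0], [0.0006, 0, 0.0161, 0, 0, 0], [0.0006, 0, 0.0161, 0, 0, 0], [0.0006, 0, 0.0161, 0, 0, 0], [0.0003, 0, 0.014, 0, 0, 0], [0, 0, 0, 0, 0, 0]]}}

```text
time: 15.2
position: [0.552, 0.0509, 0.1699]
eef_rot: [[-0.164, 0.986, -0.007], [0.986, 0.164, -0.003], [-0.002, -0.007, -1.0]]
wrist_force: [0.7, -1.2, 0.3]
width: 0.0881
```

```bash
python3 - <<'E'
from pl import *
a=np.radians(9.4); R=Rzy([0,0,-1],[np.cos(a),np.sin(a),0])
grows([.5534,.049,.161],R,wmax=5,vmax=.012)
look('scene','s16',390,225,4)
E
```

```text
t 15.2 J [ -6.8  23.8  76.3  -0.2  80.3 -16.3] p [0.552  0.0509 0.1699] z [-0.007 -0.003 -1.   ] y [ 0.986  0.164 -0.007] F [ 0.73 -1.22  0.34] M [-0.05  0.05 -0.01] w 0.0881
g0 [0.5524 0.0511 0.2299] dist 0.0689 rot [-0.41  0.12  0.04] N 6
[[-0.0003,0.0003,0.0115,-0.07,0.02,0.01],[-0.0003,0.0002,0.0115,-0.07,0.02,0.01],[-0.0003,0.0002,0.0115,-0.07,0.02,0.01],[-0.0003,0.0002,0.0115,-0.07,0.02,0.01],[-0.0003,0.0002,0.0115,-0.07,0.02,0.01],[-0.0003,0.0002,0.0115,-0.07,0.02,0.01]]
t 15.2 J [ -6.8  23.8  76.3  -0.2  80.3 -16.3] p [0.552  0.0509 0.1699] z [-0.007 -0.003 -1.   ] y [ 0.986  0.164 -0.007] F [ 0.73 -1.22  0.34] M [-0.05  0.05 -0.01] w 0.0881
s16 crop origin 290 150 x 4
```

View pics/s16.png

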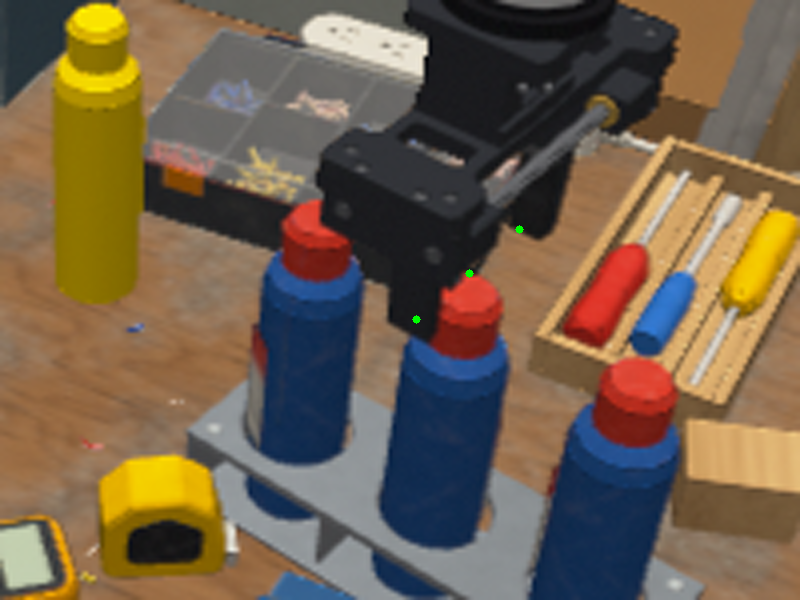

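>>> {"api": "servo_tool", "payload": {"deltas": [[-0.0003, 0.0002, 0.0115, 0, 0, 0], [-0.0003, 0.0002, 0.0115, 0, 0, 0], [-0.0003, 0.0002, 0.0115, 0, 0, 0], [-0.0003, 0.0002, 0.0115, 0, 0, 0], [-0.0003, 0.0002, 0.0115, 0, 0, 0], [-0.0003, 0.0002, 0.0105, 0, 0, 0], [0, 0, 0, 0, 0, 0]]}}

```text
time: 15.83
position: [0.5547, 0.0482, 0.1038]
eef_rot: [[-0.163, 0.987, -0.003], [0.987, 0.163, -0.003], [-0.003, -0.004, -1.0]]
wrist_force: [0.0, 0.3, 0.0]
width: 0.0883
```

```bash
python3 - <<'E'
from pl import *
look('scene','s17',390,225,4); s=state(); print(s['position']-.06*s['eef_rot'][:,2])
E
```

```text
t 15.83 J [ -7.1  27.6  81.8  -0.2  70.8 -16.4] p [0.5547 0.0482 0.1038] z [-0.003 -0.003 -1.   ] y [ 0.987  0.163 -0.004] F [0.02 0.26 0.05] M [-0.03  0.05  0.05] w 0.0883
s17 crop origin 290 150 x 4
t 15.88 J [ -7.1  27.5  81.7  -0.2  70.9 -16.4] p [0.5551 0.0481 0.1049] z [-0.002 -0.004 -1.   ] y [ 0.987  0.163 -0.003] F [0.26 0.11 0.03] M [-0.05  0.08 -0.04] w 0.088
[0.5553 0.0483 0.1649]
```

View pics/s17.png

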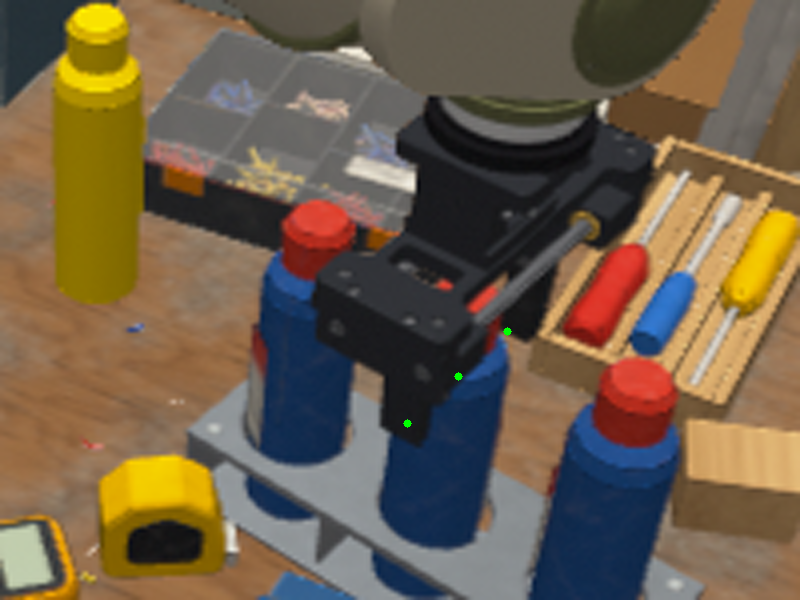

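>>> {"api": "servo_tool", "payload": {"deltas": [[0, -0.001, 0.003, 0, 0, 0], [0, 0, 0, 0, 0, 0], [0, 0, 0, 0, 0, 0], [0, 0, 0, 0, 0, 0], [0, 0, 0, 0, 0, 0], [0, 0, 0, 0, 0, 0], [0, 0, 0, 0, 0, 0], [0, 0, 0, 0, 0, 0]], "hand": 0}}

```text
time: 16.55
position: [0.5543, 0.0474, 0.1017]
eef_rot: [[-0.162, 0.987, -0.002], [0.987, 0.162, -0.003], [-0.003, -0.002, -1.0]]
wrist_force: [-0.1, -0.4, 3.0]
width: 0.0519
```

>>> {"api": "servo_tool", "payload": {"deltas": [[0, 0, -0.004, 0, 0, 0], [0, 0, -0.008, 0, 0, 0], [0, 0, -0.008, 0, 0, 0], [0, 0, -0.006, 0, 0, 0], [0, 0, -0.004, 0, 0, 0], [0, 0, 0, 0, 0, 0], [0, 0, 0, 0, 0, 0], [0, 0, 0, 0, 0, 0]]}}

```text
time: 17.22
position: [0.5542, 0.0475, 0.1312]
eef_rot: [[-0.162, 0.987, -0.002], [0.987, 0.162, -0.003], [-0.003, -0.003, -1.0]]
wrist_force: [0.5, 0.8, -2.6]
width: 0.0517
```

```bash
python3 - <<'E'
from pl import *
look('scene','s18',390,225,4); F=[]
for i in range(8): F.append(manip.observe()['wrist_force'][2]); manip.grab_frame('top')
print(np.round(F,2),np.mean(F),manip.observe()['time'])
E
```

```text
t 17.22 J [ -7.2  25.8  79.7  -0.2  74.6 -16.4] p [0.5542 0.0475 0.1312] z [-0.002 -0.003 -1.   ] y [ 0.987  0.162 -0.003] F [ 0.52  0.77 -2.59] M [-0.02  0.05  0.02] w 0.0517
s18 crop origin 290 150 x 4
[-1.87 -2.35 -2.36 -2.33 -2.13 -2.23 -1.61 -2.07] -2.1186281466655976 17.6667
```

View pics/s18.png

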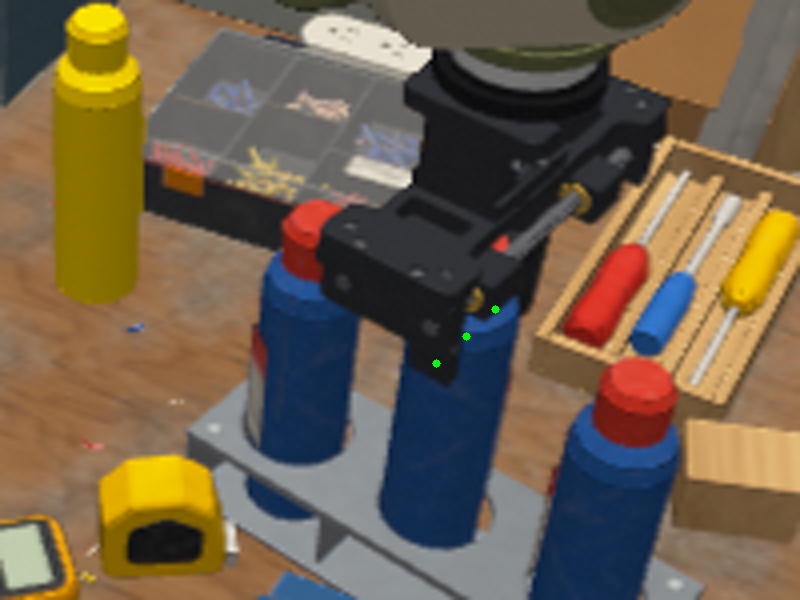

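The middle can weighs about 2.1 N, so the right one should be the full can. I'm setting the middle one back down.

>>> {"api": "servo_tool", "payload": {"deltas": [[0, 0, 0.008, 0, 0, 0], [0, 0, 0.008, 0, 0, 0], [0, 0, 0.007, 0, 0, 0], [0, 0, 0.004, 0, 0, 0], [0, 0, 0.0025, 0, 0, 0], [0, 0, 0, 0, 0, 0], [0, 0, 0, 0, 0, 0]]}}

```text
time: 18.25
position: [0.5544, 0.0474, 0.1019]
eef_rot: [[-0.161, 0.987, -0.002], [0.987, 0.161, -0.003], [-0.003, -0.002, -1.0]]
wrist_force: [0.4, 1.5, -2.4]
width: 0.0519
```

>>> {"api": "servo_tool", "payload": {"deltas": [[0, 0, 0, 0, 0, 0], [0, 0, 0, 0, 0, 0], [0, 0, 0, 0, 0, 0], [0, 0, 0, 0, 0, 0], [0, 0, 0, 0, 0, 0], [0, 0, 0, 0, 0, 0], [0, 0, 0, 0, 0, 0]], "hand": 1}}

```text
time: 18.83
position: [0.5544, 0.0474, 0.1021]
eef_rot: [[-0.162, 0.987, -0.002], [0.987, 0.162, -0.003], [-0.003, -0.002, -1.0]]
wrist_force: [-0.3, -0.2, -0.4]
width: 0.0881
```

>>> {"api": "servo_tool", "payload": {"deltas": [[0, 0, -0.012, 0, 0, 0], [0, 0, -0.016, 0, 0, 0], [0, 0, -0.016, 0, 0, 0], [0, 0, -0.016, 0, 0, 0], [0, 0, -0.016, 0, 0, 0], [0, 0, -0.012, 0, 0, 0], [0, 0, 0, 0, 0, 0]]}}

```text
time: 19.42
position: [0.5555, 0.0476, 0.1924]
eef_rot: [[-0.162, 0.987, 0.003], [0.987, 0.162, -0.004], [-0.004, 0.002, -1.0]]
wrist_force: [-0.8, -0.9, 0.5]
width: 0.0881
```

```bash
python3 - <<'E'
from pl import *
a=np.radians(9.4); R=Rzy([0,0,-1],[np.cos(a),np.sin(a),0])
look('scene','s19',400,225,4)
canfit('s19',[.5534,.049],.05); canfit('s19',[.569,-.04],.05)
grows([.568,-.040,.25],R,wmax=5,vmax=.015)
E
```

```text
t 19.42 J [ -7.2  22.8  74.   -0.2  83.  -16.4] p [0.5555 0.0476 0.1924] z [ 0.003 -0.004 -1.   ] y [0.987 0.162 0.002] F [-0.76 -0.9   0.51] M [-0.03  0.05  0.03] w 0.0881
s19 crop origin 300 150 x 4
s19 1123 base xy [0.5524 0.0492] tilt(deg) x,y [1.0365 1.0122] rms 0.0021360870371468182 lowz 0.06090331152965666
s19 1219 base xy [ 0.569  -0.0402] tilt(deg) x,y [1.1046 0.8435] rms 0.0021817176065497424 lowz 0.0607784460198391
t 19.47 J [ -7.2  22.9  74.2  -0.2  82.9 -16.4] p [0.5549 0.0477 0.1907] z [ 0.    -0.004 -1.   ] y [ 0.987  0.162 -0.   ] F [ 0.31 -0.41 -0.41] M [-0.08  0.08  0.02] w 0.0881
g0 [0.5548 0.0479 0.2507] dist 0.0889 rot [-0.01  0.21 -0.1 ] N 6
[[-0.0148,-0.0002,0.0002,-0,0.03,-0.02],[-0.0148,-0.0002,0.0002,-0,0.03,-0.02],[-0.0148,-0.0002,0.0002,-0,0.03,-0.02],[-0.0148,-0.0002,0.0002,-0,0.03,-0.02],[-0.0148,-0.0002,0.0001,-0,0.03,-0.02],[-0.0148,-0.0002,0.0001,-0,0.03,-0.02]]
```

View pics/s19.png

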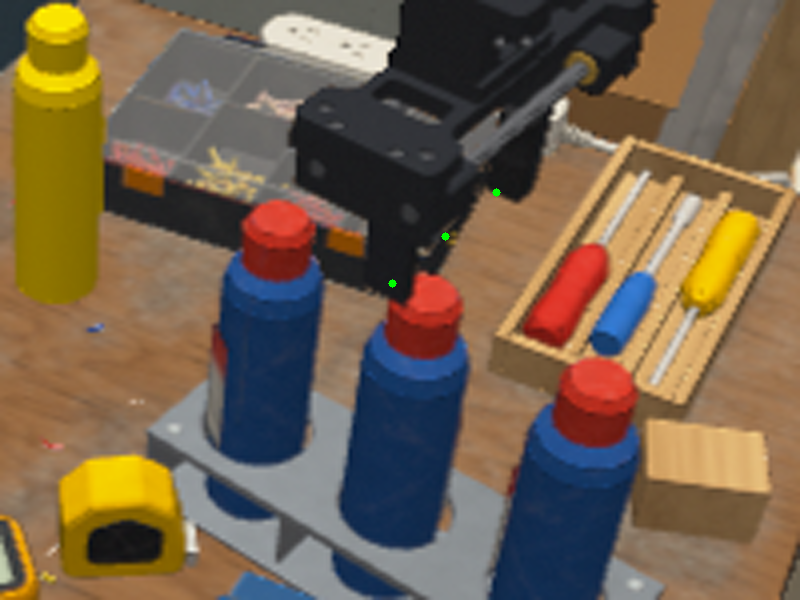

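>>> {"api": "servo_tool", "payload": {"deltas": [[-0.0148, -0.0002, 0, 0, 0.03, 0], [-0.0148, -0.0002, 0, 0, 0.03, 0], [-0.0148, -0.0002, 0, 0, 0.03, 0], [-0.0148, -0.0002, 0, 0, 0.03, 0], [-0.0148, -0.0002, 0, 0, 0.03, 0], [-0.0148, -0.0002, 0, 0, 0.03, 0], [0, 0, 0, 0, 0, 0], [0, 0, 0, 0, 0, 0]]}}

```text
time: 20.13
position: [0.5674, -0.0404, 0.1894]
eef_rot: [[-0.16, 0.987, -0.003], [0.987, 0.16, 0.0], [0.001, -0.003, -1.0]]
wrist_force: [-0.6, 0.2, 0.2]
width: 0.0881
```

```bash
python3 - <<'E'
from pl import *
a=np.radians(9.4); R=Rzy([0,0,-1],[np.cos(a),np.sin(a),0])
look('scene','s20',420,235,4)
grows([.568,-.040,.162],R,wmax=5,vmax=.013)
E
```

```text
t 20.13 J [-16.   24.2  72.2  -0.   83.8 -25.2] p [ 0.5674 -0.0404  0.1894] z [-0.003  0.    -1.   ] y [ 0.987  0.16  -0.003] F [-0.62  0.23  0.21] M [-0.05  0.07 -0.01] w 0.0881
s20 crop origin 320 160 x 4
t 20.18 J [-15.9  24.2  72.2  -0.   83.8 -25.2] p [ 0.5674 -0.0398  0.1896] z [-0.003  0.    -1.   ] y [ 0.987  0.161 -0.003] F [0.53 0.06 0.58] M [-0.07  0.04 -0.05] w 0.0885
g0 [ 0.5676 -0.0398  0.2496] dist 0.0876 rot [-0.17 -0.04 -0.12] N 7
[[-0.0001,0.0001,0.0125,-0.02,-0.01,-0.02],[-0.0001,0.0001,0.0125,-0.02,-0.01,-0.02],[-0,0.0001,0.0125,-0.02,-0.01,-0.02],[-0,0.0001,0.0125,-0.02,-0.01,-0.02],[-0,0.0001,0.0125,-0.02,-0.01,-0.02],[-0,0.0001,0.0125,-0.02,-0.01,-0.02],[-0,0.0001,0.0125,-0.02,-0.01,-0.02]]
```

View pics/s20.png

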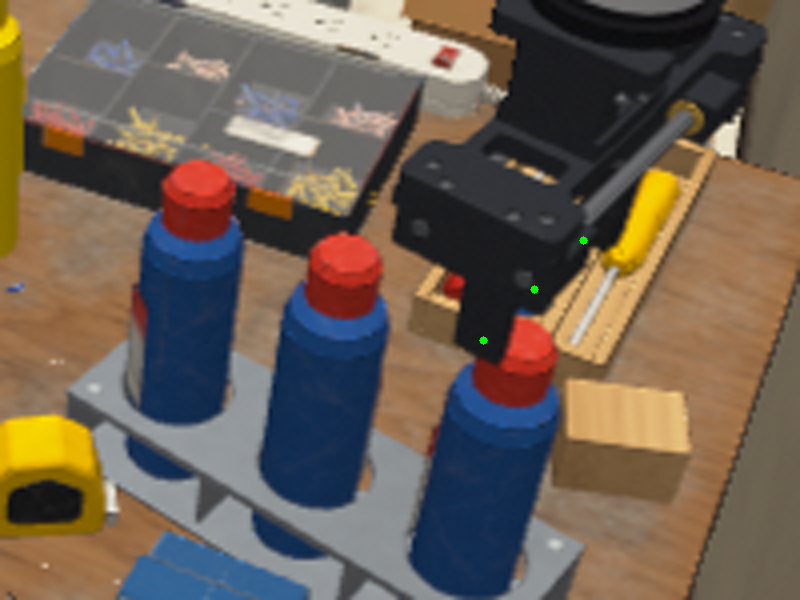

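The gripper is centred over the right can, with the near tip at (483,340). I'm lowering it now.

>>> {"api": "servo_tool", "payload": {"deltas": [[0, 0, 0.0125, 0, 0, 0], [0, 0, 0.0125, 0, 0, 0], [0, 0, 0.0125, 0, 0, 0], [0, 0, 0.0125, 0, 0, 0], [0, 0, 0.0125, 0, 0, 0], [0, 0, 0.0125, 0, 0, 0], [0, 0, 0.011, 0, 0, 0], [0, 0, 0, 0, 0, 0]]}}

```text
time: 20.85
position: [0.5662, -0.0389, 0.1021]
eef_rot: [[-0.163, 0.987, -0.006], [0.987, 0.163, 0.001], [0.002, -0.006, -1.0]]
wrist_force: [0.3, 0.1, -0.4]
width: 0.0875
```

>>> {"api": "servo_tool", "payload": {"deltas": [[0, 0, 0, 0, 0, 0], [0, 0, 0, 0, 0, 0], [0, 0, 0, 0, 0, 0], [0, 0, 0, 0, 0, 0], [0, 0, 0, 0, 0, 0], [0, 0, 0, 0, 0, 0], [0, 0, 0, 0, 0, 0], [0, 0, 0, 0, 0, 0]], "hand": 0}}

```text
time: 21.52
position: [0.5678, -0.0402, 0.1046]
eef_rot: [[-0.161, 0.987, -0.001], [0.987, 0.161, -0.0], [-0.0, -0.001, -1.0]]
wrist_force: [0.6, 0.5, 3.5]
width: 0.0518
```

>>> {"api": "servo_tool", "payload": {"deltas": [[0, 0, -0.004, 0, 0, 0], [0, 0, -0.008, 0, 0, 0], [0, 0, -0.008, 0, 0, 0], [0, 0, -0.006, 0, 0, 0], [0, 0, -0.004, 0, 0, 0], [0, 0, 0, 0, 0, 0], [0, 0, 0, 0, 0, 0], [0, 0, 0, 0, 0, 0]]}}

```text
time: 22.18
position: [0.5673, -0.0401, 0.1338]
eef_rot: [[-0.162, 0.987, -0.003], [0.987, 0.162, -0.0], [0.0, -0.003, -1.0]]
wrist_force: [0.0, -0.2, -3.6]
width: 0.052
```

```bash
python3 - <<'E'
from pl import *
look('scene','s21',420,235,4); F=[]
for i in range(8): F.append(manip.observe()['wrist_force'][2]); manip.grab_frame('top')
print(np.round(F,2),np.mean(F),manip.observe()['time'])
E
```

```text
t 22.18 J [-15.9  26.9  77.4  -0.1  75.9 -25.2] p [ 0.5673 -0.0401  0.1338] z [-0.003 -0.    -1.   ] y [ 0.987  0.162 -0.003] F [ 0.05 -0.18 -3.62] M [-0.1   0.04 -0.01] w 0.052
s21 crop origin 320 160 x 4
[-5.07 -3.87 -5.   -4.37 -4.84 -4.85 -5.67 -5.23] -4.86299893981606 22.6333
```

View pics/s21.png

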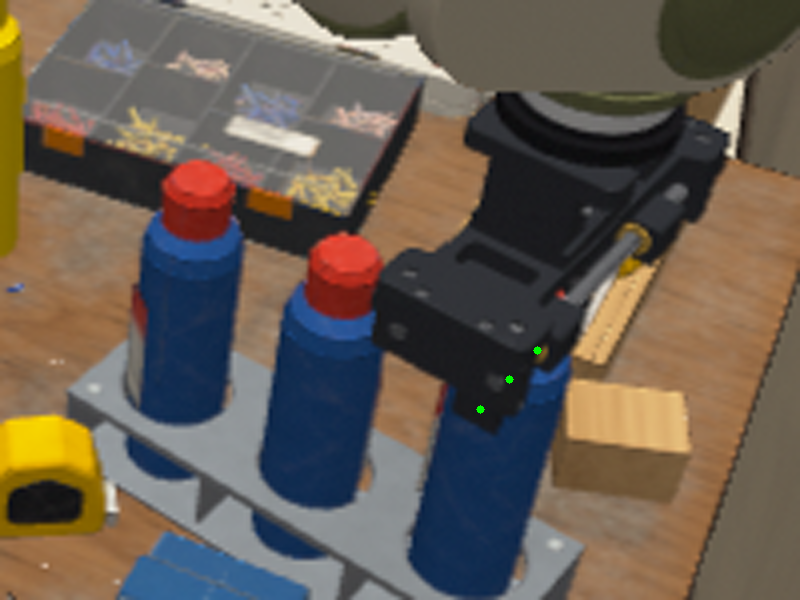

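The right can weighs about 4.9 N, so it is the full one. I'm lifting it a further 130 mm.

>>> {"api": "servo_tool", "payload": {"deltas": [[0, 0, -0.008, 0, 0, 0], [0, 0, -0.013, 0, 0, 0], [0, 0, -0.014, 0, 0, 0], [0, 0, -0.014, 0, 0, 0], [0, 0, -0.014, 0, 0, 0], [0, 0, -0.014, 0, 0, 0], [0, 0, -0.014, 0, 0, 0], [0, 0, -0.014, 0, 0, 0], [0, 0, -0.013, 0, 0, 0], [0, 0, -0.008, 0, 0, 0], [0, 0, -0.004, 0, 0, 0], [0, 0, 0, 0, 0, 0]]}}

```text
time: 23.63
position: [0.5679, -0.0401, 0.265]
eef_rot: [[-0.162, 0.987, -0.001], [0.987, 0.162, -0.001], [-0.001, -0.001, -1.0]]
wrist_force: [0.7, 1.0, -4.6]
width: 0.0523
```

>>> {"api": "servo_tool", "payload": {"deltas": [[0, 0, 0, 0, 0, 0], [0, 0, 0, 0, 0, 0], [0, 0, 0, 0, 0, 0], [0, 0, 0, 0, 0, 0], [0, 0, 0, 0, 0, 0], [0, 0, 0, 0, 0, 0]]}}

```text
time: 24.13
position: [0.5678, -0.0401, 0.264]
eef_rot: [[-0.162, 0.987, -0.003], [0.987, 0.162, -0.0], [0.0, -0.003, -1.0]]
wrist_force: [-0.2, 0.3, -4.9]
width: 0.0517
```

```bash
python3 - <<'E'
from pl import *
look('scene','s22',400,215,3); canfit('s22',[.539,.135],.05);canfit('s22',[.5534,.049],.05); canfit('s22',[.569,-.04],.163)
f=dict(np.load('/tmp/s22.npz'));P=cloud(f);I=f['pixels'].astype(int)
for c in((.539,.136),(.5535,.05)):
    red=(I[...,0]>I[...,2]+80)&(I[...,0]>I[...,1]+80)&(np.hypot(P[...,0]-c[0],P[...,1]-c[1])<.04); print('cap z',np.percentile(P[red][:,2],97))
bl=(I[...,2]>I[...,0]+30)&(np.hypot(P[...,0]-.568,P[...,1]+.04)<.04); print('lowest blue of held',np.percentile(P[bl][:,2],[.5,2]))
grab('top','t22')
E
```

```text
t 24.13 J [-15.9  21.9  63.7  -0.   94.6 -25.2] p [ 0.5678 -0.0401  0.264 ] z [-0.003 -0.    -1.   ] y [ 0.987  0.162 -0.003] F [-0.24  0.34 -4.93] M [-0.13  0.06 -0.04] w 0.0517
s22 crop origin 267 115 x 3
s22 970 base xy [0.5387 0.1339] tilt(deg) x,y [0.81  1.069] rms 0.0023018892271480743 lowz 0.0609391506228512
s22 1120 base xy [0.5523 0.0494] tilt(deg) x,y [1.074 0.923] rms 0.0021759366130434618 lowz 0.06161157817634903
s22 1811 base xy [ 0.5696 -0.0397] tilt(deg) x,y [-0.5042  0.1752] rms 0.001022552457192981 lowz 0.17379360901201074
cap z 0.19986604767717248
cap z 0.20005433754784768
lowest blue of held [0.1682 0.1711]
```

View pics/s22.png

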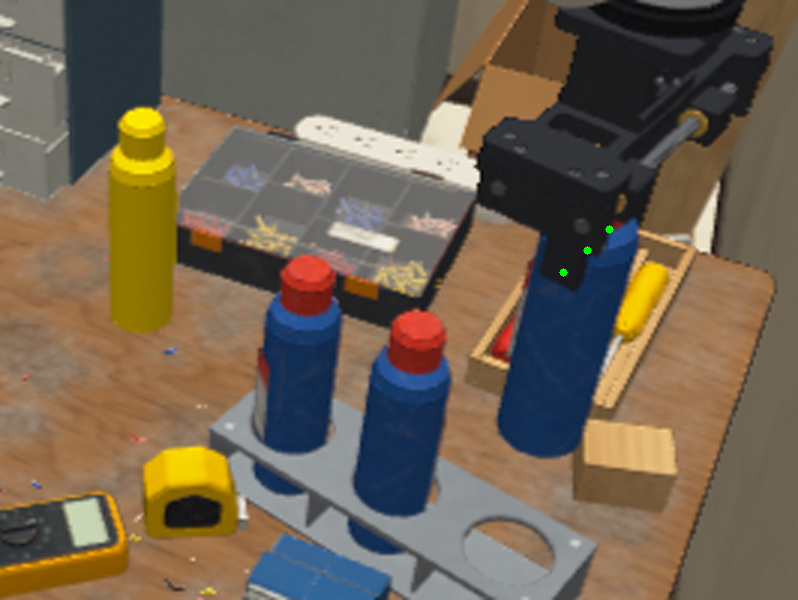

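View pics/t22.png

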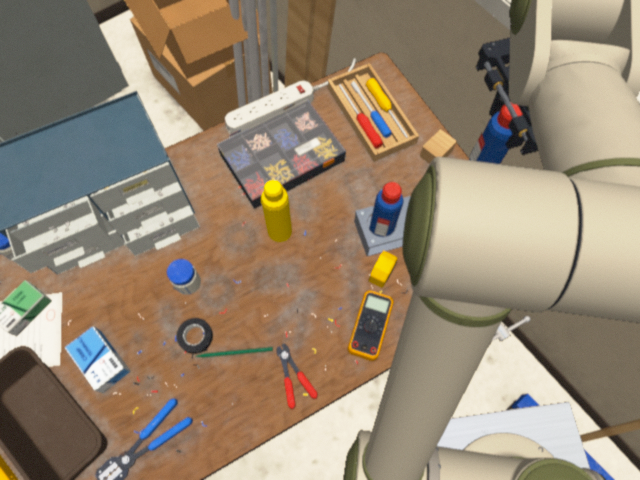

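The can is held upright with its underside at about 0.165 m, and the other two stand in the rack at the right height. The other things are still in the same places in the picture, so I'm handing in.

```bash
python3 -c "
from cell import manip
print(manip.sign_off())"
```

```text
the job is handed in; nothing more can be done
None
```

The fallen can stands upright in the left bay. The full can, which was in the right bay, is held up out of the rack, and I have handed the job in; it gave no verdict.

- **Weighing:** the fallen can weighed about 2.5 N, the middle one about 2.1 N and the right one about 4.9 N.
- **Last checks:**
  - The held can is about 1° from upright, with its underside about 0.165 m above the bench.
  - The other two stand within about 1.5° of upright. Their cap tops read 0.200 m, the same as the untouched cans at the start.
  - In the pictures the other things stand where they were; this was by eye, not measured. The arm hid part of the last top view.
  - It took about 24 s.

**What disagreed:**
- The reported TCP lies about 41 mm beyond the real fingertips, seen in both cameras, so I planned with that offset.
- The two cameras differed by about 5 mm in y, so I used the average and checked against the pictures.
- The first try at lowering the fallen can ran joint 4 to about 0.1° from its range limit. I lifted it, turned the gripper's heading and lowered it cleanly.

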